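# Strip an assembly fixture off its T-slot rail into the storage nests

### The arm

A 7-joint arm with a two-finger parallel gripper is mounted at the origin on the work surface. World frame = base frame: x ahead of the robot, y to its left, z up, the work surface at z = 0. Lengths are in m, angles in rad, forces in N, time in s.
With the tool pointing down it reaches from about 0.425 to 0.875 m from the base axis. Payload 4.7 kg.
Tool frame: the origin (TCP) lies at the very end of the fingers, on their centre line; the grasp point (between the pads) lies 19 mm behind it; z points along the fingers, y is the direction in which the jaws open and shut (so a half turn about z gives the same grasp; the last joint's range is limited). The gripper opens to 87 mm and grips with 3 to 60 N. Pads are 19 mm wide; open, the fingers measure 117 mm over their backs; the gripper's body (75 mm by 190 mm) begins 51 mm behind the grasp point.
Start: joints at [1.31, 0.321, -0.07, 1.45, 0.023, 1.371, -0.057], TCP at [0.176, -0.626, 0.223] pointing down, gripper open.
Joint ranges: [-2.86, 2.86], [-0.3, 2.09], [-1.38, 1.24], [0.06, 2.45], [-1.56, 4.7], [0.09, 2.05], [-2.69, 2.69]. Speed limits (rad/s): [2.57, 2.57, 3.14, 3.14, 3.14, 3.14, 3.14].

### API

Orientations are given as a rotation vector (axis times angle).
In Python, from bench import ctrl, get_image, camera_info gives the robot as it stands.
- The arm moves only by the tool carry_out, never from a script. Its argument "commands" is a list of rows, each an object of numbers: "tx", "ty", "tz": the shift along the tool's x, y, z in m; "rx", "ry", "rz": the turn, a rotation vector about the tool's x, y, z in rad; "jaw": the opening, from 0 (shut) to 1 (fully open). In form: [{"tx": .., "ty": .., "tz": .., "rx": .., "ry": .., "rz": .., "jaw": ..}, ...]. A call has 1 to 12 rows; each row is the pose to reach, as a shift and turn from the pose commanded when the call began, along the tool's axes at that moment; what a row does not reach only later rows make up. A row lasts 1/8 s, in which the tool goes at most 62.5 mm and 10.7 degrees, less where a joint would pass 70% of its speed; a pose out of reach is approached as far as the arm can. A call with a gripper value outside its range is refused whole. The fingers move at their own pace and stop on an object; "grip_force" is the grip in N (left out, the last holds). Time passes only in rows, so rows that repeat a pose let the fingers close. It gives the time, the measured TCP pose, the force and the opening at its end, in the units of the state.
- ctrl.get_state(): the state, without advancing time (a new reading comes with each control period).
- get_image(name): name is "scene" or "top" or "wrist"; returns the picture (384x512x3 uint8, red, green, blue); there is no depth.
- camera_info(name): a dict with "intrinsics" (3x3 intrinsics, pixels), "R" (3x3) and "t" (3): a world point X has camera coordinates R X + t. Camera axes: x right, y down, z forward; pixel columns grow to the right and rows downward; lengths in m; the calibration is good to about 2 mm. A picture is of the moment at which its call begins: read the wrist's pose just before it. camera_info takes no time and is no camera call; for the wrist camera it gives the pose at the moment of the call.
- ctrl.close_job(): hands the job in, once; it reports no verdict.
The state is a dict: "time": time; "joint_positions": joint angles; "qd": joint speeds; "joint_torque": joint torques, N m; "position": TCP position; "tool_rot": TCP orientation; "ft_force": force on the tool from outside, world axes, zero at the start; "torque": the same for the moment, N m; "grip_width": opening from 0.0 (shut) to 1.0 (fully open).
Only numpy, scipy, OpenCV 4.12 (cv2) and the standard library are available. Lean on these libraries where they do the work, as an engineer would, in place of code of your own. Each camera call takes 0.05 s, during which the arm holds its last target.

### The job

Strip the fixture on the T-slot rail for changeover: unstack it from the top down, setting the locating head, then the round disc, then the base plate each flat inside the black nest of its own shape, and after that slide the fence stop along the slot, out of the rail's open end, and stand it on its foot in the remaining, small oblong nest. Keep every part upright all the time and leave them all standing free in their nests.

Things in the scene. Friction and masses are not known exactly. Their poses are not given: they have to be found in the camera images.
- head: Locating head, the top of the stack: aluminium block 36 x 36 mm, 34 mm high, with a steel pin 14 mm in diameter standing 10 mm out of its top. Origin: centre of its underside; x and y square to its sides, z up. 0.09 to 0.18 kg.
- disc: Round disc under the head: dark steel-coloured, 56 mm diameter, 26 mm high, with a bright top. Origin: centre of its underside; z up. 0.17 to 0.35 kg.
- plate: Base plate, the bottom of the stack, lying on the rail over the slot: aluminium, 100 mm (its x) x 60 mm (its y) x 20 mm high, four dark holes at its corners. Origin: centre of its underside; z up. 0.22 to 0.45 kg.
- stop: Fence stop in the rail's slot, near the closed end: aluminium body 60 (its x, along the slot) x 26 (y) x 35 mm high, dark screw head on top (16 mm wide, 5 mm high). Under the body a stem 50 x 12 x 8 mm high, under that a foot 56 x 24 x 7 mm high. Origin: centre of the foot's underside (body 15 to 50 mm above it); z up. At first the body rests on the rail, x along the rail's x. 0.14 to 0.28 kg.
- rail: Fixed aluminium rail 300 (its x) x 60 x 45 mm high. Origin: centre of its underside, on the table. +x end open, -x end capped black. T-slot along its middle: throat 16 mm wide, lips 6 mm thick (top at 45 mm), channel 32 mm wide, 28 to 39 mm high. The stop's foot has 2 mm play up and down, its stem 2 mm each side; it is free to lift when its origin is over 178 mm along +x from the rail's.
- head_nest: Nest of the locating head: the square black shallow tray, 54 x 54 mm inside. Floor 3 mm above the table; rim 4 mm thick, its top 8 mm above the table; about 10 mm play round the part. Fixed. Origin: centre of its underside, on the table; z up. x and y square to its sides.
- disc_nest: Nest of the disc: the round black shallow tray, 74 mm diameter inside. Floor 3 mm above the table; rim 4 mm thick, its top 8 mm above the table; about 10 mm play round the part. Fixed. Origin: centre of its underside, on the table; z up. 
- plate_nest: Nest of the base plate: the large oblong black shallow tray, 118 mm (its x) x 78 mm (its y) inside. Floor 3 mm above the table; rim 4 mm thick, its top 8 mm above the table; about 10 mm play round the part. Fixed. Origin: centre of its underside, on the table; z up. 
- stop_nest: Nest of the fence stop: the small oblong black shallow tray, 76 mm (its x) x 44 mm (its y) inside; the stop stands in it on its foot, lengthwise (its body is then 18 to 53 mm above the table). Floor 3 mm above the table; rim 4 mm thick, its top 8 mm above the table; about 10 mm play round the part. Fixed. Origin: centre of its underside, on the table; z up. 
There are look-alikes about, which are no part of the job. Leave any orange look-alike of the head_nest alone.

How it is judged:
On the way, in this order (a step that is already met when the one before it is completed fails the run):
1. the locating head stands at rest in its own nest (horizontal distance between head and head_nest below 0.014 m and z of head in the frame of head_nest between -0.002 and 0.0065 m and angle between head's own z axis and vertical below 0.1 rad and linear speed of head below 0.02 m/s), for 0.2 s.
2. the round disc stands at rest in its own nest (horizontal distance between disc and disc_nest below 0.014 m and z of disc in the frame of disc_nest between -0.002 and 0.0065 m and angle between disc's own z axis and vertical below 0.1 rad and linear speed of disc below 0.02 m/s), for 0.2 s.
3. the base plate stands at rest in its own nest (horizontal distance between plate and plate_nest below 0.014 m and z of plate in the frame of plate_nest between -0.002 and 0.0065 m and angle between plate's own z axis and vertical below 0.1 rad and linear speed of plate below 0.02 m/s), for 0.2 s.
4. the fence stop has been slid along the slot and out of the open end, still at slot height (x of stop in the frame of rail above 0.17 m and y of stop in the frame of rail between -0.02 and 0.02 m and z of stop in the frame of rail below 0.05 m), for 0.02 s.
5. the fence stop stands at rest in its own nest (horizontal distance between stop and stop_nest below 0.014 m and z of stop in the frame of stop_nest between -0.002 and 0.0065 m and angle between stop's own z axis and vertical below 0.1 rad and linear speed of stop below 0.02 m/s), for 0.2 s.
At the end, for the whole second after the job is handed in: Each part is in its own nest: origin within 14 mm of the nest's centre, standing flat on the nest's floor (underside no more than 3.5 mm above it), upright within 0.1 rad, at rest (below 0.02 m/s) and released (all of step 1 and all of step 2 and all of step 3 and all of step 5); the robot touches nothing.
It fails at once if the locating head is tipped over (more than 0.8 rad) (angle between head's own z axis and vertical above 0.8 rad).
It fails at once if the round disc is tipped over (more than 0.8 rad) (angle between disc's own z axis and vertical above 0.8 rad).
It fails at once if the base plate is tipped over (more than 0.8 rad) (angle between plate's own z axis and vertical above 0.8 rad).
It fails at once if the fence stop is tipped over (more than 0.8 rad) (angle between stop's own z axis and vertical above 0.8 rad).
It also fails if it takes over 120 s, if anything falls off the work surface, if the arm or the gripper's body presses on something with over 40 N, if the wrist force passes 120 N, or if a joint passes its speed limit or range.

## Working session

There is one attempt and no reset: what is moved stays moved. The work goes in short steps, Python scripts to look and compute and a tool call to move; the robot and the scene stay as the last step left them, time stands still between calls to the robot, and variables do not carry over. Pictures are saved under pics/ and viewed, and the job is handed in when it is done.

Besides the shell and the picture viewer there is one more tool, called after "Request:" by a JSON object that holds its "name" and its "arguments", one argument or row to a line. carry_out: Moves the arm, as the interface text tells. Its arguments: {"type":"object","properties":{"commands":{"type":"array"},"grip_force":{"type":"number"}},"required":["commands"]}

```bash
mkdir -p pics; python3 - <<'E'
from bench import ctrl,get_image,camera_info
import cv2
print(ctrl.get_state())
for n in ["scene","top"]:
    im=get_image(n); cv2.imwrite(f"pics/{n}0.png",cv2.resize(im[:,:,::-1],(800,600),interpolation=cv2.INTER_CUBIC)); cv2.imwrite(f"pics/{n}0raw.png",im[:,:,::-1])
    print(n,camera_info(n))
E
```

```text
{'time': 0.0, 'joint_positions': array([ 1.31013039,  0.32182144, -0.07006858,  1.45168191,  0.02262887,
        1.37079356, -0.05691501]), 'qd': array([ 0.00134521,  0.00102876, -0.00020227,  0.00070076,  0.00292617,
        0.00014634, -0.00061682]), 'joint_torque': array([ 3.65706876e-05, -4.91291964e+01, -4.04178165e-01, -3.12527025e+01,
       -6.39840262e-02,  4.38999385e-02,  1.56584319e-04]), 'position': array([ 0.1761402 , -0.62510173,  0.22145894]), 'tool_rot': array([-3.11013117e+00, -4.29997416e-01,  6.16697562e-04]), 'ft_force': array([ 0.95043768, -0.60360382, -0.47648917]), 'torque': array([-0.03516823,  0.03134215,  0.02271574]), 'grip_width': 1.0007446154651911}
scene {'intrinsics': array([[391.19196966,   0.        , 251.31988869],
       [  0.        , 391.19196966, 191.70802844],
       [  0.        ,   0.        ,   1.        ]]), 'R': array([[-0.84144394,  0.54021823,  0.01167761],
       [ 0.41582796,  0.66119162, -0.62442994],
       [-0.34504957, -0.52056692, -0.78099352]]), 't': array([ 0.49005384, -0.14650772,  1.26826174])}
top {'intrinsics': array([[409.92627202,   0.        , 254.34353125],
       [  0.        , 409.92627202, 193.85240641],
       [  0.        ,   0.        ,   1.        ]]), 'R': array([[-0.01884723, -0.99970393,  0.01538945],
       [-0.99236221,  0.01682759, -0.12220505],
       [ 0.1219099 , -0.01757513, -0.99238556]]), 't': array([-0.05037638,  0.57134451,  1.35928002])}
```

View pics/top0.png

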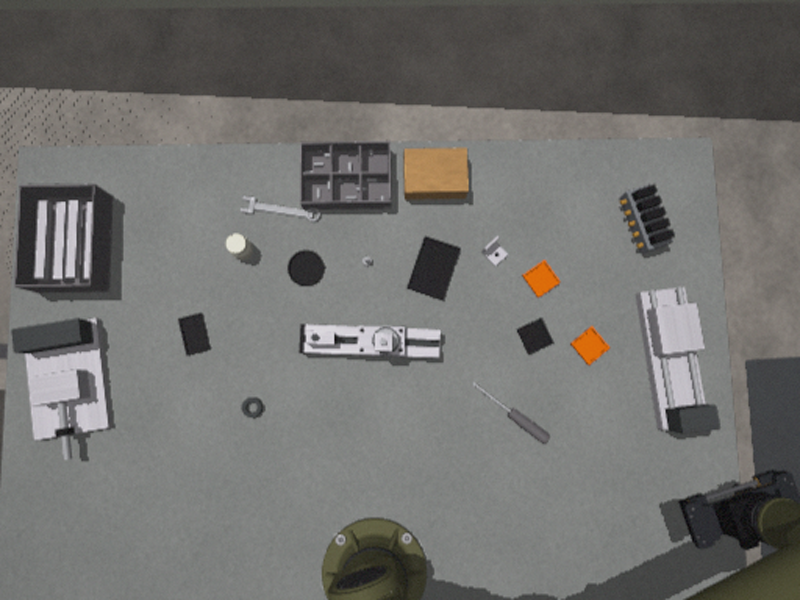

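View pics/scene0.png

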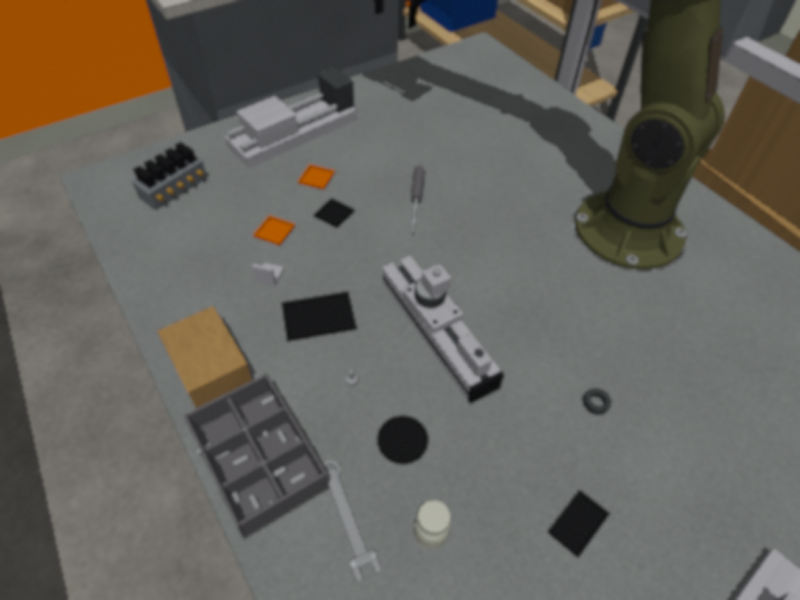

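Candidates for head_nest in the top view are the black square (535,336) and two orange squares (541,279) and (590,346). The black one fits and the orange ones are the look-alikes. The disc nest is at (306,268), the plate nest at (434,268) and the stop nest at (194,334). Next I'll look at enlarged crops.

```bash
python3 - <<'E'
import cv2
im=cv2.imread("pics/top0raw.png")
for n,(x0,y0,x1,y1) in dict(rail=(185,195,290,240),nests1=(255,145,385,240),nests2=(110,150,215,235)).items():
    c=im[y0:y1,x0:x1]; s=min(800/(x1-x0),600/(y1-y0)); s=int(s); print(n,s)
    cv2.imwrite(f"pics/c_{n}.png",cv2.resize(c,None,fx=s,fy=s,interpolation=cv2.INTER_CUBIC))
E
```

```text
rail 7
nests1 6
nests2 7
```

View pics/c_rail.png

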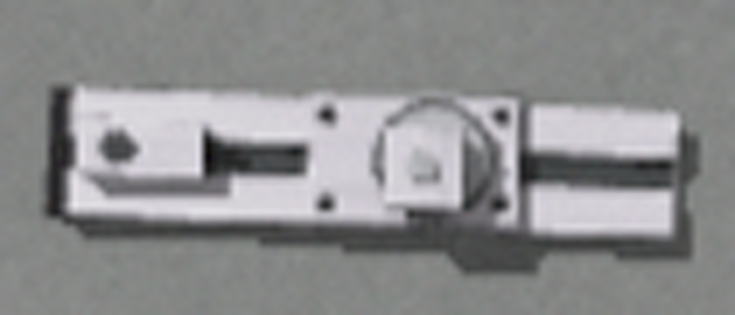

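View pics/c_nests1.png

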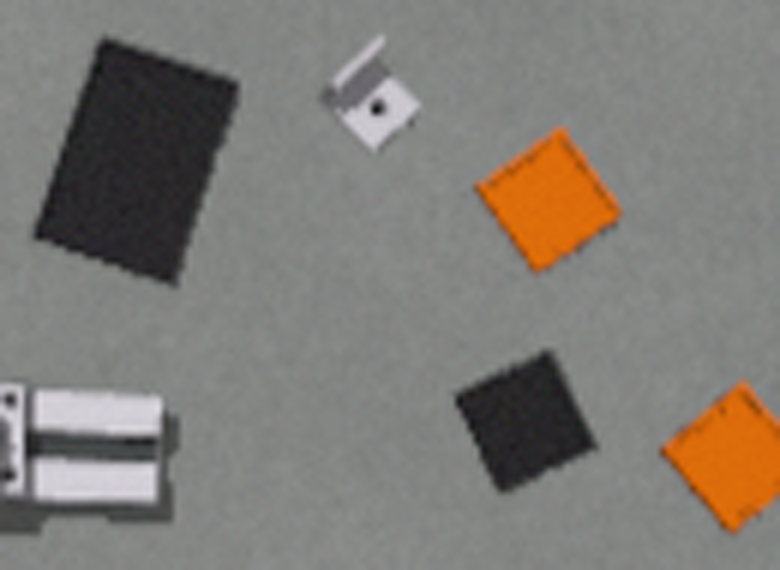

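View pics/c_nests2.png

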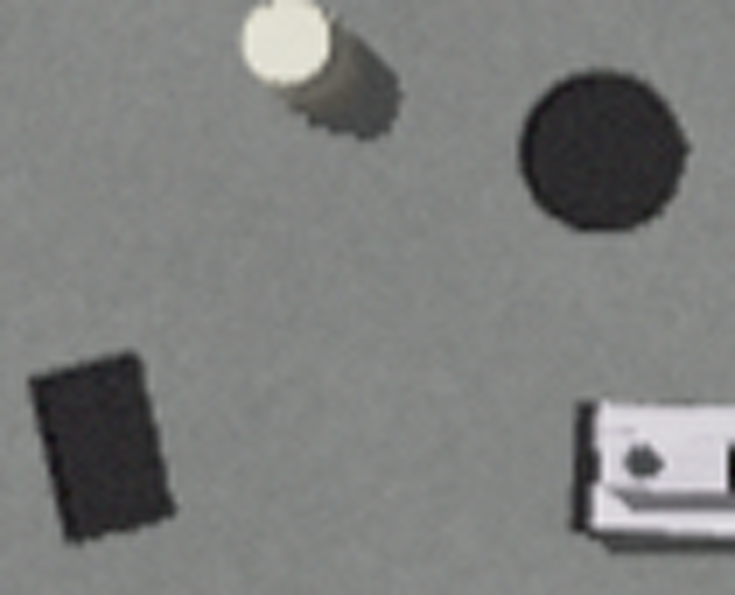

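```bash
cat > h.py <<'E'
import numpy as np,cv2
from bench import ctrl,get_image,camera_info
def unproj(cam,uv,z):
    K,R,t=cam["intrinsics"],cam["R"],cam["t"]
    uv=np.atleast_2d(np.asarray(uv,float)); d=np.c_[uv,np.ones(len(uv))]@np.linalg.inv(K).T@R  # R^T d
    c=-R.T@t; s=(z-c[2])/d[:,2]; return c+s[:,None]*d
def proj(cam,X):
    X=np.atleast_2d(X); p=(X@cam["R"].T+cam["t"])@cam["intrinsics"].T; return p[:,:2]/p[:,2:]
def toolinfo():
    s=ctrl.get_state(); R=cv2.Rodrigues(np.array(s["tool_rot"]))[0]
    return s["time"],s["position"],R,s
E
python3 - <<'E'
from h import *
T=camera_info("top");S=camera_info("scene")
def rect(img,cam,seed,z=0.008):
    m=(img.max(2)<70).astype(np.uint8)
    n,l=cv2.connectedComponents(m); k=l[int(seed[1]),int(seed[0])]
    ct=max(cv2.findContours((l==k).astype(np.uint8),cv2.RETR_EXTERNAL,cv2.CHAIN_APPROX_NONE)[0],key=len)[:,0]
    w=unproj(cam,ct,z)[:,:2]
    r=cv2.minAreaRect((w*1000).astype(np.float32)); return np.round(r[0],1),np.round(r[1],1),round(r[2],1),np.round(cv2.minEnclosingCircle((w*1000).astype(np.float32))[0],1)
t=cv2.imread("pics/top0raw.png");s=cv2.imread("pics/scene0raw.png")
for n,a,b in [("head",(535,336),(334,213)),("disc",(306,268),(402,438)),("plate",(434,268),(320,316)),("stop",(194,334),(578,522))]:
    print(n,rect(t,T,np.array(a)*.64),rect(s,S,np.array(b)*.64))
f=lambda p:(np.array(p)+0.5)/7-0.5+np.array([185,195])
g=lambda p,z:np.round(unproj(T,f(p),z)*1000,1)
print("rail top corners",g([(52,88),(75,88),(682,110),(672,237),(52,215),(68,217)],.045).tolist())
print("slot", g([(525,166),(672,173),(305,158),(210,153)],.045).tolist())
print("plate holes",g([(327,114),(502,117),(500,203),(325,203)],.065).tolist())
print("head top",g([(387,123),(462,124),(462,208),(387,206)],.125).tolist())
print("stop screw",g([(119,147)],.093).tolist(), "body top",g([(78,121),(208,125),(204,178),(78,174)],.08).tolist())
E
```

```text
head (array([ 495.6, -362.7]), array([60.2, 62.8]), 24.5, array([ 495., -363.])) (array([ 498.2, -360.4]), array([62.2, 64.2]), 23.5, array([ 497. , -361.9]))
disc (array([655.8, 142.5]), array([80.1, 74.3]), 89.1, array([656.2, 142.3])) (array([657.7, 145.3]), array([79.7, 76.4]), 57.7, array([658.4, 145.2]))
plate (array([ 651.6, -142.6]), array([ 85. , 124.8]), 69.5, array([ 651.3, -143.8])) (array([ 654.2, -139.4]), array([ 89. , 123.6]), 70.0, array([ 653.6, -139.5]))
stop (array([513.2, 387.3]), array([83.5, 53. ]), 14.0, array([513.4, 387.7])) (array([515.1, 389.9]), array([84.9, 51.5]), 14.2, array([514.7, 390.2]))
rail top corners [[527.8, 149.7, 45.0], [527.6, 138.7, 45.0], [511.9, -152.5, 45.0], [451.1, -146.0, 45.0], [467.0, 149.8, 45.0], [465.9, 142.1, 45.0]]
slot [[486.3, -76.4, 45.0], [481.7, -146.8, 45.0], [492.0, 28.9, 45.0], [495.2, 74.3, 45.0]]
plate holes [[511.3, 17.3, 65.0], [508.4, -65.4, 65.0], [467.8, -63.7, 65.0], [469.3, 18.8, 65.0]]
head top [[501.8, -12.1, 125.0], [500.8, -46.0, 125.0], [462.9, -45.3, 125.0], [464.4, -11.5, 125.0]]
stop screw [[495.4, 112.4, 93.0]] body top [[508.9, 132.9, 80.0], [505.9, 72.3, 80.0], [481.2, 74.3, 80.0], [484.1, 132.9, 80.0]]
```

```bash
cat >> h.py <<'E'
def plan(pos,jawdeg):
    """target TCP pos, jaw axis yaw in deg (mod 180), tool down. prints shift+turn"""
    t,p,R,s=toolinfo()
    a=np.radians(jawdeg); best=None
    for k in (0,np.pi):
        y=np.array([np.cos(a+k),np.sin(a+k),0]); z=np.array([0,0,-1.]); x=np.cross(y,z)
        r=cv2.Rodrigues(R.T@np.c_[x,y,z])[0][:,0]
        if best is None or np.linalg.norm(r)<np.linalg.norm(best): best=r
    d=R.T@(np.array(pos)-p)
    print("t",round(t,2),"pos",np.round(p,4),"yaw jaw",round(np.degrees(np.arctan2(R[1,1],R[0,1])),1),"tilt",round(np.degrees(np.arccos(-R[2,2])),2),"q",np.round(s["joint_positions"],2))
    print("SHIFT",np.round(d,4),"TURN",np.round(best,4),"rows",np.linalg.norm(d)/.0625,np.degrees(np.linalg.norm(best))/10.7, "grip",s["grip_width"],"F",np.round(s["ft_force"],1))
E
python3 - <<'E'
from h import *
plan([.482,-.029,.22],-3)
E
```

```text
t 0.1 pos [ 0.1762 -0.6252  0.2216] yaw jaw -74.3 tilt 0.1 q [ 1.31  0.32 -0.07  1.45  0.02  1.37 -0.06]
SHIFT [ 0.4561 -0.4908  0.0024] TURN [-1.5000e-03 -1.0000e-03 -1.2437e+00] rows 10.720647497626205 6.659457509568383 grip 0.9978807526279646 F [-0.5 -0.3 -0. ]
```

Request:
{"name": "carry_out", "arguments": {
  "commands": [
    {"tx": 0.04, "ty": -0.04, "rz": -0.1, "jaw": 1},
    {"tx": 0.08, "ty": -0.09, "rz": -0.22, "jaw": 1},
    {"tx": 0.125, "ty": -0.13, "rz": -0.35, "jaw": 1},
    {"tx": 0.165, "ty": -0.175, "rz": -0.48, "jaw": 1},
    {"tx": 0.205, "ty": -0.22, "rz": -0.6, "jaw": 1},
    {"tx": 0.25, "ty": -0.265, "rz": -0.72, "jaw": 1},
    {"tx": 0.29, "ty": -0.31, "rz": -0.84, "jaw": 1},
    {"tx": 0.33, "ty": -0.355, "rz": -0.96, "jaw": 1},
    {"tx": 0.375, "ty": -0.4, "rz": -1.08, "jaw": 1},
    {"tx": 0.415, "ty": -0.445, "rz": -1.18, "jaw": 1},
    {"tx": 0.456, "ty": -0.491, "tz": 0.0, "rz": -1.244, "jaw": 1},
    {"tx": 0.456, "ty": -0.491, "tz": 0.0, "rz": -1.244, "jaw": 1}
  ]
}}

```text
invalid input
```

```bash
python3 - <<'E'
from h import *
plan([.482,-.029,.101],-3)
W=camera_info("wrist");im=get_image("wrist");cv2.imwrite("pics/w1.png",cv2.resize(im[:,:,::-1],(800,600),interpolation=cv2.INTER_CUBIC))
np.savez("w1.npz",**W)
E
```

```text
t 0.1 pos [ 0.1762 -0.6252  0.2216] yaw jaw -74.3 tilt 0.1 q [ 1.31  0.32 -0.07  1.45  0.02  1.37 -0.06]
SHIFT [ 0.4561 -0.4906  0.1214] TURN [-1.5000e-03 -1.0000e-03 -1.2437e+00] rows 10.892802164292425 6.659457509568383 grip 0.9978807526279646 F [-0.5 -0.3 -0. ]
```

View pics/w1.png

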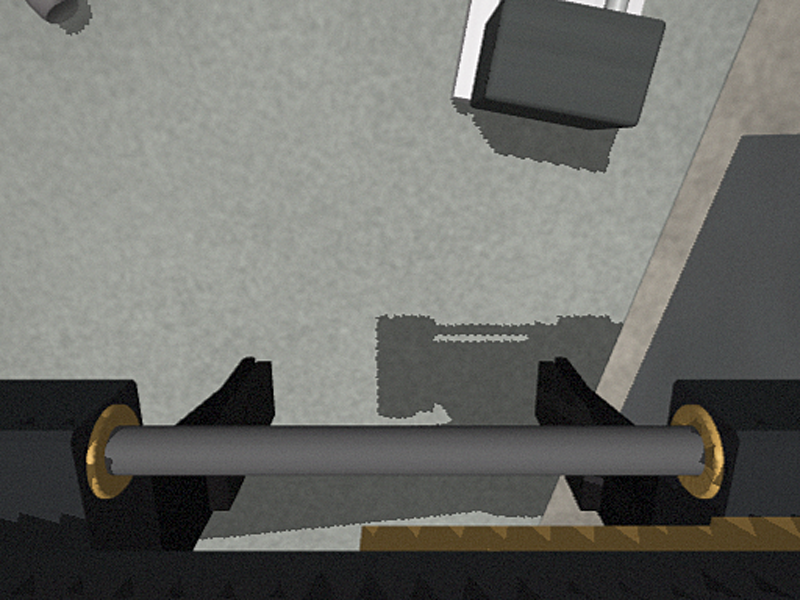

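The call was refused, possibly because rows need all the keys. I'll give them all.

Request:
{"name": "carry_out", "arguments": {
  "commands": [
    {"tx": 0.04, "ty": -0.04, "tz": 0.0, "rx": 0.0, "ry": 0.0, "rz": -0.1, "jaw": 1.0},
    {"tx": 0.08, "ty": -0.09, "tz": 0.0, "rx": 0.0, "ry": 0.0, "rz": -0.22, "jaw": 1.0},
    {"tx": 0.125, "ty": -0.13, "tz": 0.0, "rx": 0.0, "ry": 0.0, "rz": -0.35, "jaw": 1.0},
    {"tx": 0.165, "ty": -0.175, "tz": 0.0, "rx": 0.0, "ry": 0.0, "rz": -0.48, "jaw": 1.0},
    {"tx": 0.205, "ty": -0.22, "tz": 0.0, "rx": 0.0, "ry": 0.0, "rz": -0.6, "jaw": 1.0},
    {"tx": 0.25, "ty": -0.265, "tz": 0.0, "rx": 0.0, "ry": 0.0, "rz": -0.72, "jaw": 1.0},
    {"tx": 0.29, "ty": -0.31, "tz": 0.0, "rx": 0.0, "ry": 0.0, "rz": -0.84, "jaw": 1.0},
    {"tx": 0.33, "ty": -0.355, "tz": 0.0, "rx": 0.0, "ry": 0.0, "rz": -0.96, "jaw": 1.0},
    {"tx": 0.375, "ty": -0.4, "tz": 0.0, "rx": 0.0, "ry": 0.0, "rz": -1.08, "jaw": 1.0},
    {"tx": 0.415, "ty": -0.445, "tz": 0.0, "rx": 0.0, "ry": 0.0, "rz": -1.18, "jaw": 1.0},
    {"tx": 0.456, "ty": -0.491, "tz": 0.0, "rx": 0.0, "ry": 0.0, "rz": -1.244, "jaw": 1.0},
    {"tx": 0.456, "ty": -0.491, "tz": 0.0, "rx": 0.0, "ry": 0.0, "rz": -1.244, "jaw": 1.0}
  ]
}}

```text
time: 1.65
position: [0.4831, -0.0235, 0.2227]
tool_rot: [-2.267, -2.174, -0.003]
ft_force: [-0.3, -0.6, 0.2]
grip_width: 1.001
```

```bash
cat >> h.py <<'E'
def wshot(n):
    W=camera_info("wrist");im=get_image("wrist");cv2.imwrite(f"pics/{n}.png",cv2.resize(im[:,:,::-1],(800,600),interpolation=cv2.INTER_CUBIC))
    np.savez(f"{n}.npz",**W)
E
python3 - <<'E'
from h import *
plan([.482,-.029,.101],-3)
wshot("w2")
E
```

```text
t 1.65 pos [ 0.4831 -0.0235  0.2227] yaw jaw -2.4 tilt 0.14 q [ 0.74 -0.01 -0.73  1.83 -0.01  1.32 -0.03]
SHIFT [-0.0058 -0.001   0.1217] TURN [ 0.0008 -0.0022  0.0104] rows 1.9499602173710076 0.05732957588954777 grip 1.0005012821757553 F [-0.3 -0.6  0.2]
```

View pics/w2.png

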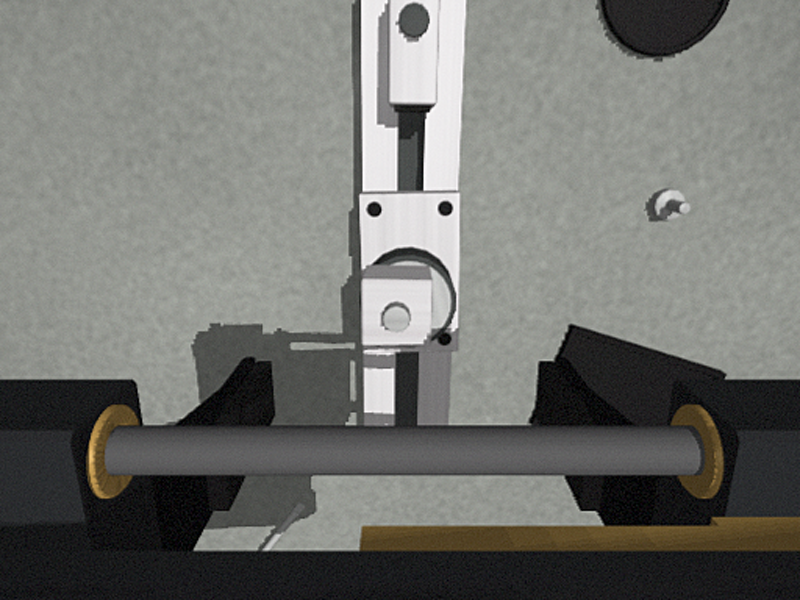

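The wrist view shows the head top at about (363..431, 278..346) with the pin at (397,316). The plate holes are at (374,209), (446,208) and (445,339), the stop screw at (413,20), and the disc is off to the right behind the head.

```bash
python3 - <<'E'
from h import *
W=dict(np.load("w2.npz"))
g=lambda p,z:np.round(unproj(W,np.array(p)*.64-.18,z)*1000,1).tolist()
print("head top",g([(363,278),(431,278),(431,346),(362,346)],.125))
print("pin",g([(397,315)],.135)); print("disc right edge",g([(457,300)],.091))
print("holes",g([(374,209),(446,208),(445,339)],.065),"plate far corners",g([(360,192),(459,191)],.065))
print("stop screw",g([(413,19)],.085),"body near",g([(389,103),(437,106)],.08))
E
```

```text
head top [[463.4, -10.1, 125.0], [497.2, -11.5, 125.0], [496.2, -47.7, 125.0], [460.5, -46.2, 125.0]]
pin [[479.7, -27.0, 135.0]]
disc right edge [[513.1, -33.6, 91.0]]
holes [[467.2, 16.9, 65.0], [509.7, 15.7, 65.0], [507.4, -66.7, 65.0]] plate far corners [[459.6, 27.1, 65.0], [517.6, 25.2, 65.0]]
stop screw [[493.6, 113.3, 85.0]] body near [[479.4, 74.3, 80.0], [504.9, 71.8, 80.0]]
```

```bash
python3 - <<'E'
from h import *
plan([.480,-.0285,.101],-2.5)
E
```

```text
t 1.7 pos [ 0.4823 -0.027   0.2224] yaw jaw -2.7 tilt 0.03 q [ 0.74 -0.01 -0.72  1.83 -0.01  1.32 -0.03]
SHIFT [-0.0017 -0.0021  0.1214] TURN [-0.0003 -0.0003 -0.0031] rows 1.9430124337670653 0.017025632875298614 grip 1.000079603079561 F [-0.4 -1.5  0.2]
```

Request:
{"name": "carry_out", "arguments": {
  "commands": [
    {"tx": 0.0, "ty": -0.002, "tz": 0.04, "rx": 0.0, "ry": 0.0, "rz": 0.0, "jaw": 1.0},
    {"tx": 0.0, "ty": -0.002, "tz": 0.08, "rx": 0.0, "ry": 0.0, "rz": 0.0, "jaw": 1.0},
    {"tx": 0.0, "ty": -0.002, "tz": 0.11, "rx": 0.0, "ry": 0.0, "rz": 0.0, "jaw": 1.0},
    {"tx": 0.0, "ty": -0.002, "tz": 0.121, "rx": 0.0, "ry": 0.0, "rz": 0.0, "jaw": 1.0},
    {"tx": 0.0, "ty": -0.002, "tz": 0.121, "rx": 0.0, "ry": 0.0, "rz": 0.0, "jaw": 1.0},
    {"tx": 0.0, "ty": -0.002, "tz": 0.121, "rx": 0.0, "ry": 0.0, "rz": 0.0, "jaw": 1.0}
  ]
}}

```text
time: 2.45
position: [0.481, -0.0297, 0.1028]
tool_rot: [2.278, 2.161, 0.002]
ft_force: [0.3, -0.4, 0.5]
grip_width: 1.002
```

```bash
python3 - <<'E'
from h import *
plan([.480,-.0285,.101],-2.5)
E
```

```text
t 2.45 pos [ 0.481  -0.0297  0.1028] yaw jaw -3.0 tilt 0.13 q [ 0.71  0.11 -0.73  1.98  0.08  1.08 -0.11]
SHIFT [ 0.0012 -0.0011  0.0018] TURN [ 0.0021  0.0006 -0.0091] rows 0.03838352510984809 0.05017880037483505 grip 1.0024825991214392 F [ 0.3 -0.4  0.5]
```

Request:
{"name": "carry_out", "arguments": {
  "commands": [
    {"tx": 0.001, "ty": -0.001, "tz": 0.001, "rx": 0.0, "ry": 0.0, "rz": 0.0, "jaw": 0.6},
    {"tx": 0.001, "ty": -0.001, "tz": 0.001, "rx": 0.0, "ry": 0.0, "rz": 0.0, "jaw": 0.45},
    {"tx": 0.001, "ty": -0.001, "tz": 0.001, "rx": 0.0, "ry": 0.0, "rz": 0.0, "jaw": 0.3},
    {"tx": 0.001, "ty": -0.001, "tz": 0.001, "rx": 0.0, "ry": 0.0, "rz": 0.0, "jaw": 0.3},
    {"tx": 0.001, "ty": -0.001, "tz": 0.001, "rx": 0.0, "ry": 0.0, "rz": 0.0, "jaw": 0.3},
    {"tx": 0.001, "ty": -0.001, "tz": 0.001, "rx": 0.0, "ry": 0.0, "rz": 0.0, "jaw": 0.3}
  ],
  "grip_force": 20
}}

```text
time: 3.2
position: [0.4791, -0.0282, 0.1005]
tool_rot: [-2.278, -2.163, 0.0]
ft_force: [-0.4, 0.8, -0.9]
grip_width: 0.411
```

```bash
python3 - <<'E'
from h import *
plan([.497,-.3615,.16],24)
E
```

```text
t 3.2 pos [ 0.4791 -0.0282  0.1005] yaw jaw -3.0 tilt 0.01 q [ 0.71  0.11 -0.74  1.99  0.08  1.07 -0.11]
SHIFT [-0.332   0.0352 -0.0595] TURN [-1.000e-04  0.000e+00 -4.709e-01] rows 5.425208462802363 2.521522413933241 grip 0.4113014158275826 F [-0.4  0.8 -0.9]
```

Request:
{"name": "carry_out", "arguments": {
  "commands": [
    {"tx": 0.0, "ty": 0.0, "tz": -0.01, "rx": 0.0, "ry": 0.0, "rz": 0.0, "jaw": 0.3},
    {"tx": 0.0, "ty": 0.0, "tz": -0.03, "rx": 0.0, "ry": 0.0, "rz": 0.0, "jaw": 0.3},
    {"tx": -0.02, "ty": 0.002, "tz": -0.055, "rx": 0.0, "ry": 0.0, "rz": -0.03, "jaw": 0.3},
    {"tx": -0.05, "ty": 0.005, "tz": -0.06, "rx": 0.0, "ry": 0.0, "rz": -0.07, "jaw": 0.3},
    {"tx": -0.09, "ty": 0.009, "tz": -0.06, "rx": 0.0, "ry": 0.0, "rz": -0.13, "jaw": 0.3},
    {"tx": -0.135, "ty": 0.014, "tz": -0.06, "rx": 0.0, "ry": 0.0, "rz": -0.2, "jaw": 0.3},
    {"tx": -0.18, "ty": 0.019, "tz": -0.06, "rx": 0.0, "ry": 0.0, "rz": -0.26, "jaw": 0.3},
    {"tx": -0.225, "ty": 0.024, "tz": -0.06, "rx": 0.0, "ry": 0.0, "rz": -0.33, "jaw": 0.3},
    {"tx": -0.27, "ty": 0.029, "tz": -0.06, "rx": 0.0, "ry": 0.0, "rz": -0.39, "jaw": 0.3},
    {"tx": -0.305, "ty": 0.033, "tz": -0.06, "rx": 0.0, "ry": 0.0, "rz": -0.44, "jaw": 0.3},
    {"tx": -0.325, "ty": 0.035, "tz": -0.06, "rx": 0.0, "ry": 0.0, "rz": -0.465, "jaw": 0.3},
    {"tx": -0.332, "ty": 0.035, "tz": -0.06, "rx": 0.0, "ry": 0.0, "rz": -0.47, "jaw": 0.3}
  ]
}}

```text
time: 4.7
position: [0.4962, -0.363, 0.1605]
tool_rot: [-1.715, -2.632, -0.0]
ft_force: [1.1, -0.6, -1.8]
grip_width: 0.409
```

```bash
python3 - <<'E'
from h import *
wshot("w3")
plan([.497,-.3615,.016],24)
im=get_image("top");cv2.imwrite("pics/top3raw.png",im[:,:,::-1])
c=im[130:260,130:390,::-1];cv2.imwrite("pics/top3.png",cv2.resize(c,None,fx=3,fy=3,interpolation=cv2.INTER_CUBIC))
E
```

```text
t 4.75 pos [ 0.4962 -0.363   0.1605] yaw jaw 23.8 tilt 0.01 q [ 1.02  0.33 -0.52  1.61  0.17  1.25  0.88]
SHIFT [0.001  0.0013 0.1445] TURN [-0.0002 -0.0001 -0.0027] rows 2.31210377838136 0.014604207435652683 grip 0.41316191625073584 F [-0.5 -1.6 -2.1]
```

View pics/w3.png

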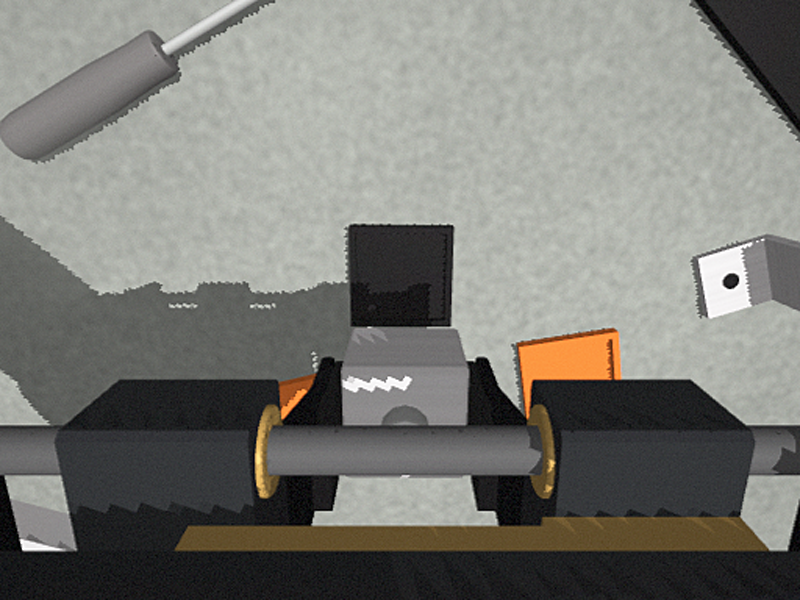

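View pics/top3.png

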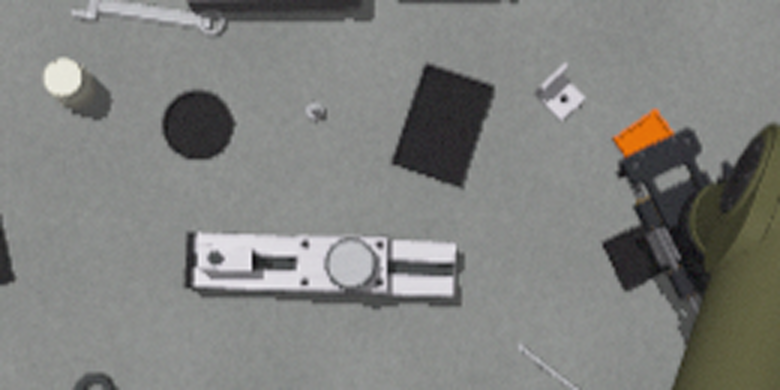

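The head is held upright. In the wrist view the black nest spans (349..453, 226..326). I'm checking where that puts its centre, and where the disc is now.

```bash
python3 - <<'E'
from h import *
W=dict(np.load("w3.npz"))
g=lambda p,z:np.round(unproj(W,np.array(p)*.64-.18,z)*1000,1).tolist()
c=np.array(g([(349,225),(453,225),(451,326),(351,326)],.008));print(c.tolist(),c.mean(0))
T=camera_info("top"); print(unproj(T,(np.array([[351,263]])+.5)/3-.5+130,.091))
E
```

```text
[[454.0, -348.2, 8.0], [509.7, -323.6, 8.0], [535.4, -380.7, 8.0], [478.7, -405.7, 8.0]] [ 494.45 -364.55    8.  ]
[[ 0.48726145 -0.03328132  0.091     ]]
```

Request:
{"name": "carry_out", "arguments": {
  "commands": [
    {"tx": 0.0, "ty": 0.0, "tz": 0.04, "rx": 0.0, "ry": 0.0, "rz": 0.0, "jaw": 0.3},
    {"tx": 0.0, "ty": 0.0, "tz": 0.085, "rx": 0.0, "ry": 0.0, "rz": 0.0, "jaw": 0.3},
    {"tx": 0.0, "ty": 0.0, "tz": 0.12, "rx": 0.0, "ry": 0.0, "rz": 0.0, "jaw": 0.3},
    {"tx": 0.0, "ty": 0.0, "tz": 0.137, "rx": 0.0, "ry": 0.0, "rz": 0.0, "jaw": 0.3},
    {"tx": 0.0, "ty": 0.0, "tz": 0.145, "rx": 0.0, "ry": 0.0, "rz": 0.0, "jaw": 0.3},
    {"tx": 0.0, "ty": 0.0, "tz": 0.147, "rx": 0.0, "ry": 0.0, "rz": 0.0, "jaw": 0.3},
    {"tx": 0.0, "ty": 0.0, "tz": 0.147, "rx": 0.0, "ry": 0.0, "rz": 0.0, "jaw": 0.3}
  ]
}}

```text
time: 5.68
position: [0.4976, -0.362, 0.0148]
tool_rot: [1.711, 2.632, -0.0]
ft_force: [-0.6, 1.1, -1.4]
grip_width: 0.416
```

Request:
{"name": "carry_out", "arguments": {
  "commands": [
    {"tx": 0.0, "ty": 0.0, "tz": 0.001, "rx": 0.0, "ry": 0.0, "rz": 0.0, "jaw": 0.3},
    {"tx": 0.0, "ty": 0.0, "tz": 0.0015, "rx": 0.0, "ry": 0.0, "rz": 0.0, "jaw": 0.3},
    {"tx": 0.0, "ty": 0.0, "tz": 0.0015, "rx": 0.0, "ry": 0.0, "rz": 0.0, "jaw": 0.3}
  ]
}}

```text
time: 6.05
position: [0.497, -0.3619, 0.0125]
tool_rot: [1.712, 2.633, -0.0]
ft_force: [0.0, -0.4, 0.6]
grip_width: 0.412
```

Request:
{"name": "carry_out", "arguments": {
  "commands": [
    {"tx": 0.0, "ty": 0.0, "tz": 0.0, "rx": 0.0, "ry": 0.0, "rz": 0.0, "jaw": 0.45},
    {"tx": 0.0, "ty": 0.0, "tz": 0.0, "rx": 0.0, "ry": 0.0, "rz": 0.0, "jaw": 0.55},
    {"tx": 0.0, "ty": 0.0, "tz": 0.0, "rx": 0.0, "ry": 0.0, "rz": 0.0, "jaw": 0.7},
    {"tx": 0.0, "ty": 0.0, "tz": 0.0, "rx": 0.0, "ry": 0.0, "rz": 0.0, "jaw": 0.85},
    {"tx": 0.0, "ty": 0.0, "tz": -0.04, "rx": 0.0, "ry": 0.0, "rz": 0.0, "jaw": 1.0},
    {"tx": 0.0, "ty": 0.0, "tz": -0.09, "rx": 0.0, "ry": 0.0, "rz": 0.0, "jaw": 1.0},
    {"tx": 0.0, "ty": 0.0, "tz": -0.15, "rx": 0.0, "ry": 0.0, "rz": 0.0, "jaw": 1.0},
    {"tx": 0.0, "ty": 0.0, "tz": -0.18, "rx": 0.0, "ry": 0.0, "rz": 0.0, "jaw": 1.0},
    {"tx": 0.0, "ty": 0.0, "tz": -0.18, "rx": 0.0, "ry": 0.0, "rz": 0.0, "jaw": 1.0}
  ]
}}

```text
time: 7.18
position: [0.4984, -0.3624, 0.1955]
tool_rot: [1.709, 2.629, -0.001]
ft_force: [0.1, -0.2, -1.1]
grip_width: 1.0
```

```bash
python3 - <<'E'
from h import *
wshot("w4")
plan([.487,-.033,.2],-3)
E
```

```text
t 7.22 pos [ 0.4973 -0.3618  0.1931] yaw jaw 24.0 tilt 0.13 q [ 1.02  0.3  -0.53  1.57  0.16  1.31  0.89]
SHIFT [ 0.3046  0.1241 -0.0074] TURN [0.0013 0.002  0.4705] rows 5.264255957767769 2.5192600349390197 grip 0.9987934692840682 F [-1.   0.1 -0.3]
```

View pics/w4.png

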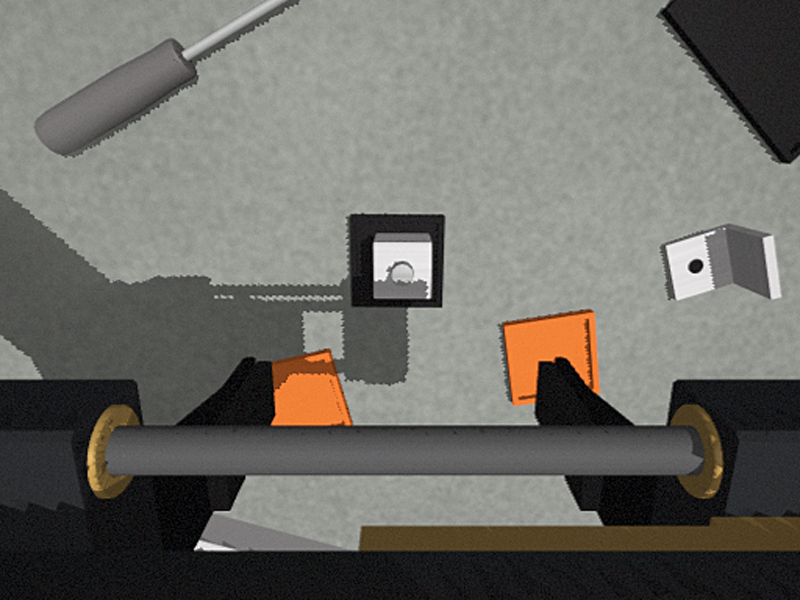

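The head stands in the black nest, well inside the rim ((373..432, 235..300) within (350..444, 214..306)). Now the disc.

Request:
{"name": "carry_out", "arguments": {
  "commands": [
    {"tx": 0.04, "ty": 0.016, "tz": -0.007, "rx": 0.0, "ry": 0.0, "rz": 0.06, "jaw": 1.0},
    {"tx": 0.09, "ty": 0.037, "tz": -0.007, "rx": 0.0, "ry": 0.0, "rz": 0.14, "jaw": 1.0},
    {"tx": 0.14, "ty": 0.057, "tz": -0.007, "rx": 0.0, "ry": 0.0, "rz": 0.22, "jaw": 1.0},
    {"tx": 0.19, "ty": 0.077, "tz": -0.007, "rx": 0.0, "ry": 0.0, "rz": 0.3, "jaw": 1.0},
    {"tx": 0.24, "ty": 0.098, "tz": -0.007, "rx": 0.0, "ry": 0.0, "rz": 0.38, "jaw": 1.0},
    {"tx": 0.28, "ty": 0.114, "tz": -0.007, "rx": 0.0, "ry": 0.0, "rz": 0.44, "jaw": 1.0},
    {"tx": 0.305, "ty": 0.124, "tz": -0.007, "rx": 0.0, "ry": 0.0, "rz": 0.47, "jaw": 1.0},
    {"tx": 0.305, "ty": 0.124, "tz": -0.007, "rx": 0.0, "ry": 0.0, "rz": 0.47, "jaw": 1.0},
    {"tx": 0.305, "ty": 0.124, "tz": -0.007, "rx": 0.0, "ry": 0.0, "rz": 0.47, "jaw": 1.0}
  ]
}}

```text
time: 8.35
position: [0.4857, -0.0338, 0.198]
tool_rot: [-2.279, -2.161, 0.002]
ft_force: [0.4, -0.6, 0.2]
grip_width: 0.998
```

```bash
python3 - <<'E'
from h import *
wshot("w5")
plan([.487,-.033,.074],-3)
E
```

```text
t 8.4 pos [ 0.4858 -0.0342  0.1982] yaw jaw -3.1 tilt 0.09 q [ 0.74  0.02 -0.73  1.85  0.01  1.28 -0.04]
SHIFT [0.0012 0.0013 0.1242] TURN [-0.0015  0.0001 -0.0016] rows 1.9874160994336454 0.011644603115222536 grip 0.9952268251496258 F [-0.7  0.4 -0.3]
```

View pics/w5.png

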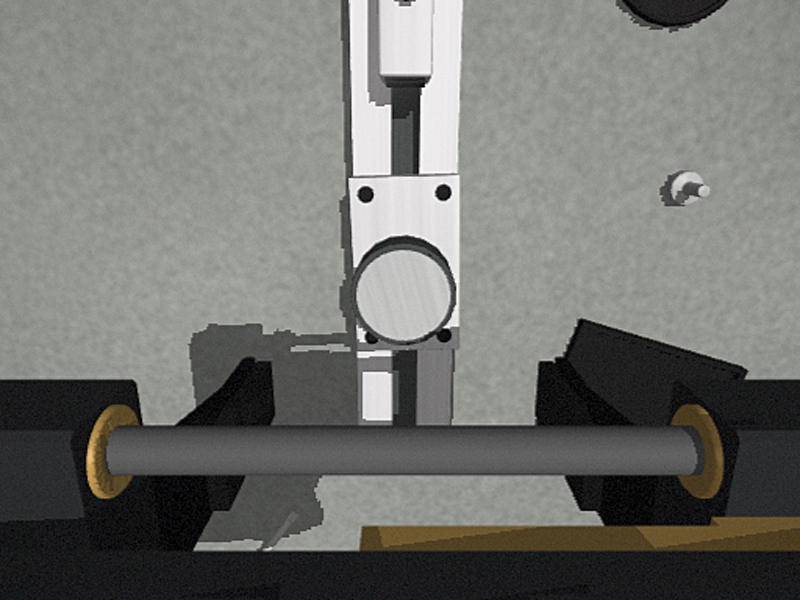

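Disc top spans (356..455, 248..343), centre (405,295). Plate holes are at (366,194), (443,192), (371,337) and (444,335).

```bash
python3 - <<'E'
from h import *
W=dict(np.load("w5.npz"))
g=lambda p,z:np.round(unproj(W,np.array(p)*.64-.18,z)*1000,1).tolist()
print(g([(405.5,295.5)],.091)); c=np.array(g([(366,194),(443,192),(444,335),(371,337)],.065));print(c.tolist(),c.mean(0))
E
```

```text
[[486.4, -33.3, 91.0]]
[[467.6, 17.4, 65.0], [509.3, 16.3, 65.0], [507.2, -65.8, 65.0], [464.5, -64.8, 65.0]] [487.15  -24.225  65.   ]
```

Request:
{"name": "carry_out", "arguments": {
  "commands": [
    {"tx": 0.001, "ty": 0.001, "tz": 0.04, "rx": 0.0, "ry": 0.0, "rz": 0.0, "jaw": 1.0},
    {"tx": 0.001, "ty": 0.001, "tz": 0.08, "rx": 0.0, "ry": 0.0, "rz": 0.0, "jaw": 1.0},
    {"tx": 0.001, "ty": 0.001, "tz": 0.11, "rx": 0.0, "ry": 0.0, "rz": 0.0, "jaw": 1.0},
    {"tx": 0.001, "ty": 0.001, "tz": 0.124, "rx": 0.0, "ry": 0.0, "rz": 0.0, "jaw": 1.0},
    {"tx": 0.001, "ty": 0.001, "tz": 0.124, "rx": 0.0, "ry": 0.0, "rz": 0.0, "jaw": 1.0},
    {"tx": 0.001, "ty": 0.001, "tz": 0.124, "rx": 0.0, "ry": 0.0, "rz": 0.0, "jaw": 1.0}
  ]
}}

```text
time: 9.15
position: [0.4884, -0.0319, 0.0761]
tool_rot: [2.278, 2.161, 0.002]
ft_force: [-0.5, 0.9, 0.7]
grip_width: 1.003
```

```bash
python3 - <<'E'
from h import *
plan([.4865,-.033,.074],-3)
E
```

```text
t 9.15 pos [ 0.4884 -0.0319  0.0761] yaw jaw -3.0 tilt 0.11 q [ 0.7   0.17 -0.74  1.99  0.13  1.03 -0.15]
SHIFT [-0.0012 -0.0018  0.0021] TURN [ 0.0019  0.0003 -0.0001] rows 0.04871003515588733 0.010290162162802517 grip 1.0027351989398061 F [-0.5  0.9  0.7]
```

Request:
{"name": "carry_out", "arguments": {
  "commands": [
    {"tx": -0.001, "ty": -0.001, "tz": 0.001, "rx": 0.0, "ry": 0.0, "rz": 0.0, "jaw": 0.75},
    {"tx": -0.001, "ty": -0.001, "tz": 0.001, "rx": 0.0, "ry": 0.0, "rz": 0.0, "jaw": 0.67},
    {"tx": -0.001, "ty": -0.001, "tz": 0.001, "rx": 0.0, "ry": 0.0, "rz": 0.0, "jaw": 0.5},
    {"tx": -0.001, "ty": -0.001, "tz": 0.001, "rx": 0.0, "ry": 0.0, "rz": 0.0, "jaw": 0.5},
    {"tx": -0.001, "ty": -0.001, "tz": 0.001, "rx": 0.0, "ry": 0.0, "rz": 0.0, "jaw": 0.5},
    {"tx": -0.001, "ty": -0.001, "tz": 0.001, "rx": 0.0, "ry": 0.0, "rz": 0.0, "jaw": 0.5}
  ],
  "grip_force": 30
}}

```text
time: 9.9
position: [0.4858, -0.0324, 0.0741]
tool_rot: [-2.278, -2.163, 0.002]
ft_force: [-2.6, -0.3, 5.0]
grip_width: 0.631
```

```bash
python3 - <<'E'
from h import *
plan([.657,.144,.15],-3)
E
```

```text
t 9.9 pos [ 0.4858 -0.0324  0.0741] yaw jaw -3.0 tilt 0.07 q [ 0.7   0.17 -0.73  2.    0.13  1.03 -0.15]
SHIFT [ 0.185   0.1617 -0.0761] TURN [-0.0011  0.0003  0.0005] rows 4.116346495048235 0.006905005738147483 grip 0.6308310239921608 F [-2.6 -0.3  5. ]
```

Request:
{"name": "carry_out", "arguments": {
  "commands": [
    {"tx": 0.0, "ty": 0.0, "tz": -0.01, "rx": 0.0, "ry": 0.0, "rz": 0.0, "jaw": 0.5},
    {"tx": 0.0, "ty": 0.0, "tz": -0.025, "rx": 0.0, "ry": 0.0, "rz": 0.0, "jaw": 0.5},
    {"tx": 0.0, "ty": 0.0, "tz": -0.05, "rx": 0.0, "ry": 0.0, "rz": 0.0, "jaw": 0.5},
    {"tx": 0.0, "ty": 0.0, "tz": -0.076, "rx": 0.0, "ry": 0.0, "rz": 0.0, "jaw": 0.5},
    {"tx": 0.0, "ty": 0.0, "tz": -0.076, "rx": 0.0, "ry": 0.0, "rz": 0.0, "jaw": 0.5}
  ]
}}

```text
time: 10.52
position: [0.4883, -0.0326, 0.1525]
tool_rot: [2.275, 2.159, 0.005]
ft_force: [1.6, 0.1, -2.9]
grip_width: 0.633
```

```bash
python3 - <<'E'
from h import *
wshot("w6")
plan([.657,.144,.15],-3)
im=get_image("scene");cv2.imwrite("pics/s6.png",cv2.resize(im[130:270,200:360,::-1],None,fx=4,fy=4,interpolation=cv2.INTER_CUBIC))
E
```

```text
t 10.57 pos [ 0.4871 -0.0326  0.1509] yaw jaw -3.0 tilt 0.15 q [ 0.74  0.07 -0.74  1.92  0.05  1.18 -0.08]
SHIFT [0.1852 0.1605 0.0012] TURN [0.0025 0.0009 0.0002] rows 3.9214898787096852 0.014414007120149126 grip 0.630975815538053 F [ 0.4 -0.5 -2.8]
```

View pics/w6.png

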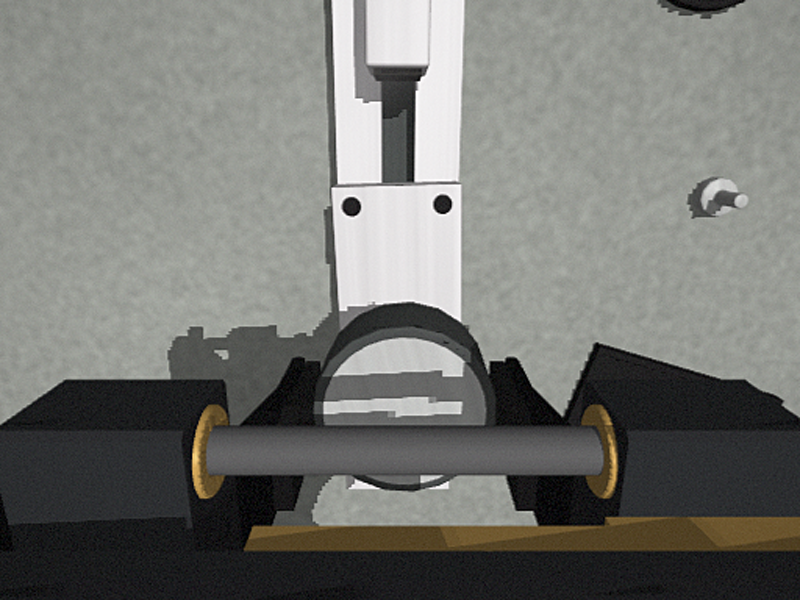

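View pics/s6.png

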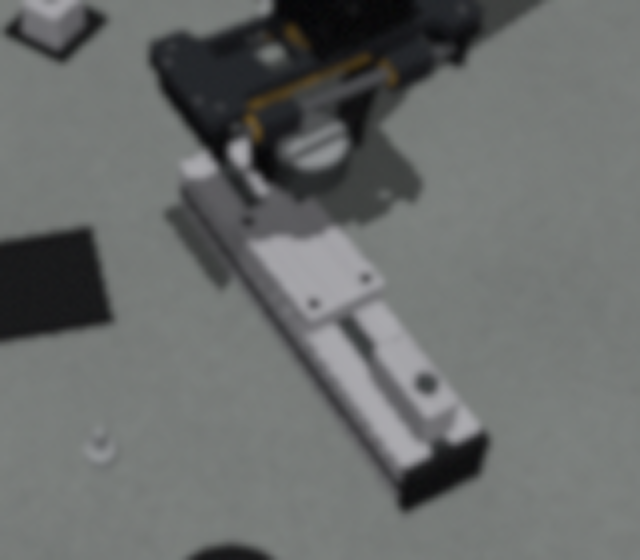

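The disc is held level and lifted. Moving to the round nest.

Request:
{"name": "carry_out", "arguments": {
  "commands": [
    {"tx": 0.02, "ty": 0.018, "tz": 0.0, "rx": 0.0, "ry": 0.0, "rz": 0.0, "jaw": 0.5},
    {"tx": 0.05, "ty": 0.043, "tz": 0.0, "rx": 0.0, "ry": 0.0, "rz": 0.0, "jaw": 0.5},
    {"tx": 0.085, "ty": 0.074, "tz": 0.0, "rx": 0.0, "ry": 0.0, "rz": 0.0, "jaw": 0.5},
    {"tx": 0.12, "ty": 0.104, "tz": 0.0, "rx": 0.0, "ry": 0.0, "rz": 0.0, "jaw": 0.5},
    {"tx": 0.15, "ty": 0.13, "tz": 0.0, "rx": 0.0, "ry": 0.0, "rz": 0.0, "jaw": 0.5},
    {"tx": 0.175, "ty": 0.152, "tz": 0.0, "rx": 0.0, "ry": 0.0, "rz": 0.0, "jaw": 0.5},
    {"tx": 0.185, "ty": 0.16, "tz": 0.0, "rx": 0.0, "ry": 0.0, "rz": 0.0, "jaw": 0.5},
    {"tx": 0.185, "ty": 0.16, "tz": 0.0, "rx": 0.0, "ry": 0.0, "rz": 0.0, "jaw": 0.5},
    {"tx": 0.185, "ty": 0.16, "tz": 0.0, "rx": 0.0, "ry": 0.0, "rz": 0.0, "jaw": 0.5}
  ]
}}

```text
time: 11.75
position: [0.655, 0.1424, 0.1495]
tool_rot: [2.279, 2.161, -0.003]
ft_force: [-0.2, 0.4, -3.8]
grip_width: 0.628
```

```bash
python3 - <<'E'
from h import *
wshot("w7")
plan([.657,.144,.014],-3)
E
```

```text
t 11.8 pos [0.6551 0.1423 0.1498] yaw jaw -3.1 tilt 0.1 q [ 0.3   0.52 -0.77  1.47  0.36  1.31 -0.55]
SHIFT [0.0021 0.0018 0.1358] TURN [-0.0006  0.0016 -0.0011] rows 2.1729257241418636 0.010943993773306028 grip 0.6333505403852435 F [ 0.1  0.5 -3.5]
```

View pics/w7.png

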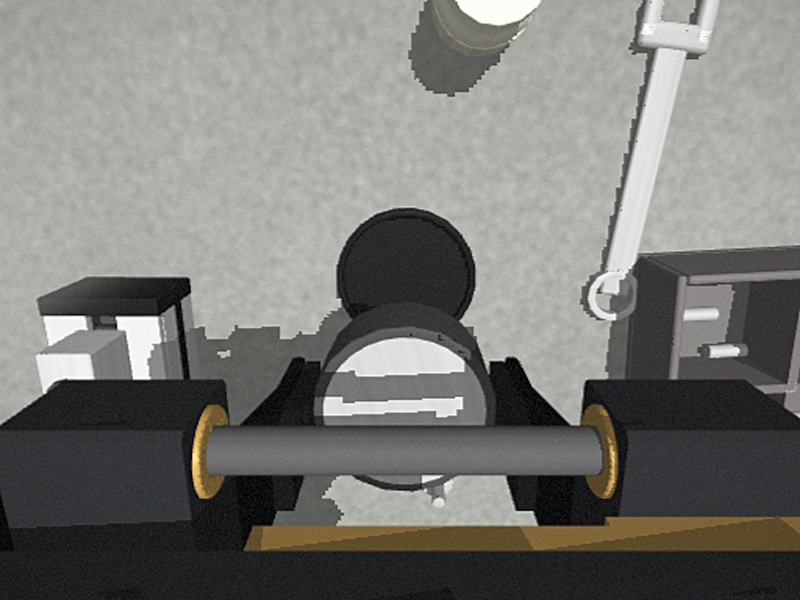

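```bash
python3 - <<'E'
from h import *
W=dict(np.load("w7.npz"))
g=lambda p,z:np.round(unproj(W,np.array(p)*.64-.18,z)*1000,1).tolist()
print(g([(338,272),(475,272),(406.5,208),(406.5,276)],.008))
S=camera_info("scene")
b=unproj(S,np.array([[328,482]])*.64-.18,0)[0]; print("box near corner",b)   # near-bottom corner
for z in (.02,.03,.04,.05,.06,.08): print(z,(proj(S,[b[0],b[1],z])+.18)/.64)
E
python3 - <<'E'
import cv2
im=cv2.imread("pics/scene0raw.png");cv2.imwrite("pics/box.png",cv2.resize(im[230:350,110:220],None,fx=5,fy=5,interpolation=cv2.INTER_CUBIC))
E
```

```text
[[616.8, 149.2, 8.0], [696.2, 144.9, 8.0], [658.4, 183.8, 8.0], [656.4, 144.7, 8.0]]
box near corner [0.78941494 0.1409459  0.        ]
0.02 [[327.03841496 476.72043122]]
0.03 [[326.545093   474.01185414]]
0.04 [[326.0431253  471.25580777]]
0.05 [[325.53228258 468.45103319]]
0.06 [[325.01232736 465.59622655]]
0.08 [[323.9440864  459.73106501]]
```

View pics/box.png

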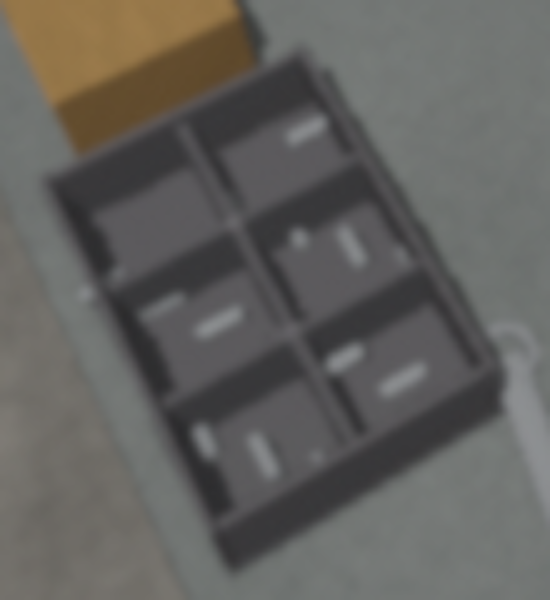

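Nest centre agrees at (0.657, 0.1445). Lowering.

Request:
{"name": "carry_out", "arguments": {
  "commands": [
    {"tx": 0.003, "ty": 0.002, "tz": 0.03, "rx": 0.0, "ry": 0.0, "rz": 0.0, "jaw": 0.5},
    {"tx": 0.003, "ty": 0.002, "tz": 0.07, "rx": 0.0, "ry": 0.0, "rz": 0.0, "jaw": 0.5},
    {"tx": 0.003, "ty": 0.002, "tz": 0.105, "rx": 0.0, "ry": 0.0, "rz": 0.0, "jaw": 0.5},
    {"tx": 0.003, "ty": 0.002, "tz": 0.125, "rx": 0.0, "ry": 0.0, "rz": 0.0, "jaw": 0.5},
    {"tx": 0.003, "ty": 0.002, "tz": 0.133, "rx": 0.0, "ry": 0.0, "rz": 0.0, "jaw": 0.5},
    {"tx": 0.003, "ty": 0.002, "tz": 0.136, "rx": 0.0, "ry": 0.0, "rz": 0.0, "jaw": 0.5},
    {"tx": 0.003, "ty": 0.002, "tz": 0.136, "rx": 0.0, "ry": 0.0, "rz": 0.0, "jaw": 0.5},
    {"tx": 0.003, "ty": 0.002, "tz": 0.136, "rx": 0.0, "ry": 0.0, "rz": 0.0, "jaw": 0.5}
  ]
}}

```text
time: 12.8
position: [0.6586, 0.1472, 0.0152]
tool_rot: [2.278, 2.162, 0.002]
ft_force: [0.8, 0.4, -3.3]
grip_width: 0.631
```

Request:
{"name": "carry_out", "arguments": {
  "commands": [
    {"tx": -0.001, "ty": -0.001, "tz": 0.001, "rx": 0.0, "ry": 0.0, "rz": 0.0, "jaw": 0.5},
    {"tx": -0.001, "ty": -0.001, "tz": 0.002, "rx": 0.0, "ry": 0.0, "rz": 0.0, "jaw": 0.5},
    {"tx": -0.001, "ty": -0.001, "tz": 0.002, "rx": 0.0, "ry": 0.0, "rz": 0.0, "jaw": 0.5}
  ]
}}

```text
time: 13.18
position: [0.6569, 0.1458, 0.0123]
tool_rot: [2.278, 2.163, -0.0]
ft_force: [-1.3, -0.7, 0.4]
grip_width: 0.628
```

Request:
{"name": "carry_out", "arguments": {
  "commands": [
    {"tx": 0.0, "ty": 0.0, "tz": 0.0, "rx": 0.0, "ry": 0.0, "rz": 0.0, "jaw": 0.67},
    {"tx": 0.0, "ty": 0.0, "tz": 0.0, "rx": 0.0, "ry": 0.0, "rz": 0.0, "jaw": 0.75},
    {"tx": 0.0, "ty": 0.0, "tz": 0.0, "rx": 0.0, "ry": 0.0, "rz": 0.0, "jaw": 0.9},
    {"tx": 0.0, "ty": 0.0, "tz": 0.0, "rx": 0.0, "ry": 0.0, "rz": 0.0, "jaw": 0.95},
    {"tx": 0.0, "ty": 0.0, "tz": -0.03, "rx": 0.0, "ry": 0.0, "rz": 0.0, "jaw": 1.0},
    {"tx": 0.0, "ty": 0.0, "tz": -0.08, "rx": 0.0, "ry": 0.0, "rz": 0.0, "jaw": 1.0},
    {"tx": 0.0, "ty": 0.0, "tz": -0.13, "rx": 0.0, "ry": 0.0, "rz": 0.0, "jaw": 1.0},
    {"tx": 0.0, "ty": 0.0, "tz": -0.16, "rx": 0.0, "ry": 0.0, "rz": 0.0, "jaw": 1.0},
    {"tx": 0.0, "ty": 0.0, "tz": -0.16, "rx": 0.0, "ry": 0.0, "rz": 0.0, "jaw": 1.0}
  ]
}}

```text
time: 14.3
position: [0.6584, 0.1468, 0.1753]
tool_rot: [2.276, 2.161, 0.008]
ft_force: [0.4, 0.4, 0.1]
grip_width: 0.998
```

```bash
python3 - <<'E'
from h import *
wshot("w8")
plan([.487,-.025,.17],-2.5)
E
```

```text
t 14.35 pos [0.6573 0.1462 0.173 ] yaw jaw -3.0 tilt 0.12 q [ 0.3   0.5  -0.78  1.43  0.36  1.35 -0.55]
SHIFT [-0.1798 -0.1612  0.0026] TURN [ 0.0021 -0.0002 -0.0083] rows 3.8634960974772135 0.04602426958026299 grip 0.9991739494883712 F [-1.2  0.5  0.6]
```

View pics/w8.png

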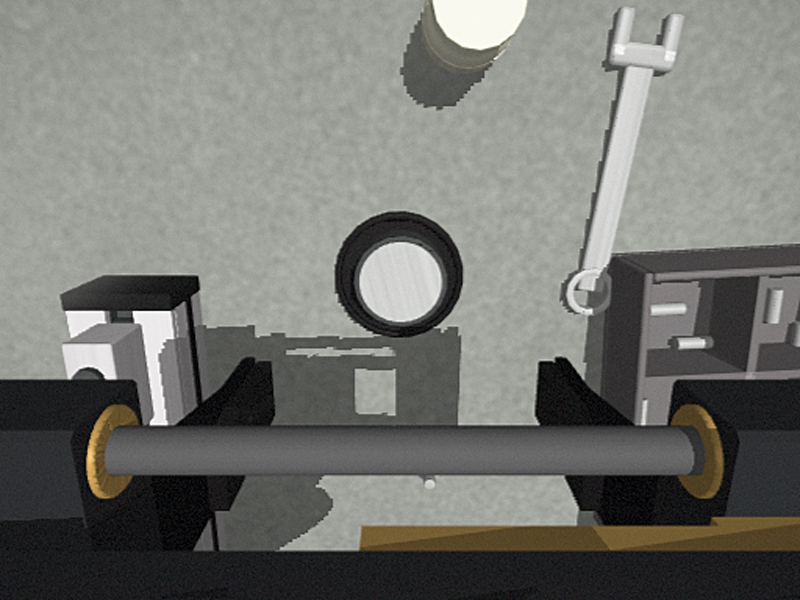

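The disc sits in the round nest, near its centre. Now the base plate: grip across its 60 mm width at centre (0.487, -0.024).

Request:
{"name": "carry_out", "arguments": {
  "commands": [
    {"tx": -0.04, "ty": -0.036, "tz": 0.0, "rx": 0.0, "ry": 0.0, "rz": 0.0, "jaw": 1.0},
    {"tx": -0.08, "ty": -0.072, "tz": 0.0, "rx": 0.0, "ry": 0.0, "rz": 0.0, "jaw": 1.0},
    {"tx": -0.12, "ty": -0.108, "tz": 0.0, "rx": 0.0, "ry": 0.0, "rz": 0.0, "jaw": 1.0},
    {"tx": -0.16, "ty": -0.144, "tz": 0.0, "rx": 0.0, "ry": 0.0, "rz": -0.01, "jaw": 1.0},
    {"tx": -0.179, "ty": -0.161, "tz": 0.02, "rx": 0.0, "ry": 0.0, "rz": -0.017, "jaw": 1.0},
    {"tx": -0.179, "ty": -0.161, "tz": 0.06, "rx": 0.0, "ry": 0.0, "rz": -0.017, "jaw": 1.0},
    {"tx": -0.179, "ty": -0.161, "tz": 0.08, "rx": 0.0, "ry": 0.0, "rz": -0.017, "jaw": 1.0},
    {"tx": -0.179, "ty": -0.161, "tz": 0.08, "rx": 0.0, "ry": 0.0, "rz": -0.017, "jaw": 1.0},
    {"tx": -0.179, "ty": -0.161, "tz": 0.08, "rx": 0.0, "ry": 0.0, "rz": -0.017, "jaw": 1.0}
  ]
}}

```text
time: 15.48
position: [0.4868, -0.0243, 0.0922]
tool_rot: [-2.26, -2.182, -0.0]
ft_force: [0.2, 0.7, 0.3]
grip_width: 0.998
```

```bash
python3 - <<'E'
from h import *
wshot("w9")
plan([.4872,-.024,.053],-2)
E
```

```text
t 15.53 pos [ 0.4872 -0.0244  0.0926] yaw jaw -2.0 tilt 0.05 q [ 0.75  0.15 -0.8   1.98  0.12  1.06 -0.14]
SHIFT [ 0.0004 -0.0001  0.0396] TURN [0.0009 0.     0.0001] rows 0.633525605538433 0.00470267298378499 grip 1.0014483643079473 F [ 0.6 -0.5 -0. ]
```

View pics/w9.png

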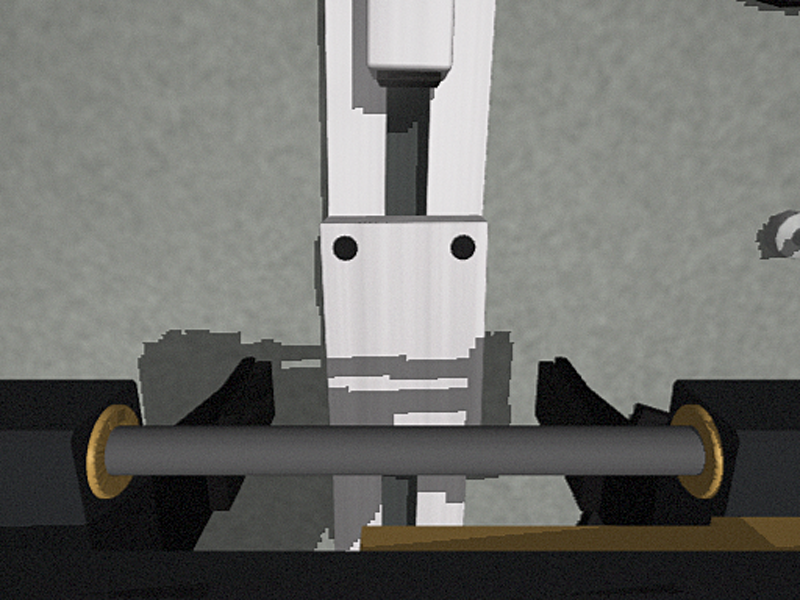

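Request:
{"name": "carry_out", "arguments": {
  "commands": [
    {"tx": 0.0, "ty": 0.0, "tz": 0.025, "rx": 0.0, "ry": 0.0, "rz": 0.0, "jaw": 1.0},
    {"tx": 0.0, "ty": 0.0, "tz": 0.0395, "rx": 0.0, "ry": 0.0, "rz": 0.0, "jaw": 1.0},
    {"tx": 0.0, "ty": 0.0, "tz": 0.0395, "rx": 0.0, "ry": 0.0, "rz": 0.0, "jaw": 1.0},
    {"tx": 0.0, "ty": 0.0, "tz": 0.0395, "rx": 0.0, "ry": 0.0, "rz": 0.0, "jaw": 0.8},
    {"tx": 0.0, "ty": 0.0, "tz": 0.0395, "rx": 0.0, "ry": 0.0, "rz": 0.0, "jaw": 0.7},
    {"tx": 0.0, "ty": 0.0, "tz": 0.0395, "rx": 0.0, "ry": 0.0, "rz": 0.0, "jaw": 0.55},
    {"tx": 0.0, "ty": 0.0, "tz": 0.0395, "rx": 0.0, "ry": 0.0, "rz": 0.0, "jaw": 0.55},
    {"tx": 0.0, "ty": 0.0, "tz": 0.0395, "rx": 0.0, "ry": 0.0, "rz": 0.0, "jaw": 0.55},
    {"tx": 0.0, "ty": 0.0, "tz": 0.0395, "rx": 0.0, "ry": 0.0, "rz": 0.0, "jaw": 0.55}
  ],
  "grip_force": 40
}}

```text
time: 16.65
position: [0.4869, -0.0246, 0.0529]
tool_rot: [2.26, 2.182, -0.0]
ft_force: [-0.0, 0.1, 4.3]
grip_width: 0.687
```

```bash
python3 - <<'E'
from h import *
plan([.653,-.141,.13],70)
plan([.653,-.141,.13],-110)
E
```

```text
t 16.65 pos [ 0.4869 -0.0246  0.0529] yaw jaw -2.0 tilt 0.03 q [ 0.73  0.21 -0.79  2.01  0.18  0.98 -0.19]
SHIFT [-0.1106  0.1701 -0.077 ] TURN [ 1.0000e-04  6.0000e-04 -1.2567e+00] rows 3.471776351933116 6.729127162199691 grip 0.6869364228381013 F [-0.   0.1  4.3]
t 16.65 pos [ 0.4869 -0.0246  0.0529] yaw jaw -2.0 tilt 0.03 q [ 0.73  0.21 -0.79  2.01  0.18  0.98 -0.19]
SHIFT [-0.1106  0.1701 -0.077 ] TURN [ 1.0000e-04  6.0000e-04 -1.2567e+00] rows 3.471776351933116 6.729127162199691 grip 0.6869364228381013 F [-0.   0.1  4.3]
```

Request:
{"name": "carry_out", "arguments": {
  "commands": [
    {"tx": 0.0, "ty": 0.0, "tz": -0.01, "rx": 0.0, "ry": 0.0, "rz": 0.0, "jaw": 0.55},
    {"tx": 0.0, "ty": 0.0, "tz": -0.03, "rx": 0.0, "ry": 0.0, "rz": 0.0, "jaw": 0.55},
    {"tx": 0.0, "ty": 0.0, "tz": -0.06, "rx": 0.0, "ry": 0.0, "rz": -0.05, "jaw": 0.55},
    {"tx": -0.01, "ty": 0.015, "tz": -0.077, "rx": 0.0, "ry": 0.0, "rz": -0.17, "jaw": 0.55},
    {"tx": -0.023, "ty": 0.035, "tz": -0.077, "rx": 0.0, "ry": 0.0, "rz": -0.3, "jaw": 0.55},
    {"tx": -0.038, "ty": 0.058, "tz": -0.077, "rx": 0.0, "ry": 0.0, "rz": -0.45, "jaw": 0.55},
    {"tx": -0.053, "ty": 0.081, "tz": -0.077, "rx": 0.0, "ry": 0.0, "rz": -0.6, "jaw": 0.55},
    {"tx": -0.068, "ty": 0.104, "tz": -0.077, "rx": 0.0, "ry": 0.0, "rz": -0.75, "jaw": 0.55},
    {"tx": -0.083, "ty": 0.127, "tz": -0.077, "rx": 0.0, "ry": 0.0, "rz": -0.9, "jaw": 0.55},
    {"tx": -0.096, "ty": 0.148, "tz": -0.077, "rx": 0.0, "ry": 0.0, "rz": -1.05, "jaw": 0.55},
    {"tx": -0.106, "ty": 0.164, "tz": -0.077, "rx": 0.0, "ry": 0.0, "rz": -1.18, "jaw": 0.55},
    {"tx": -0.111, "ty": 0.17, "tz": -0.077, "rx": 0.0, "ry": 0.0, "rz": -1.257, "jaw": 0.55}
  ]
}}

```text
time: 18.15
position: [0.6528, -0.1424, 0.1286]
tool_rot: [-0.542, -3.093, -0.001]
ft_force: [-1.0, -1.3, -2.0]
grip_width: 0.685
```

```bash
python3 - <<'E'
from h import *
wshot("w10")
plan([.653,-.141,.013],70)
E
```

```text
t 18.2 pos [ 0.6531 -0.1431  0.1285] yaw jaw 70.2 tilt 0.06 q [ 0.79  0.56 -0.86  1.49  0.44  1.29  1.11]
SHIFT [0.0007 0.0019 0.1155] TURN [ 0.0003 -0.001   0.0033] rows 1.8485957828964246 0.018400914297184063 grip 0.6850807613745082 F [ 1.5 -0.8 -3.5]
```

View pics/w10.png

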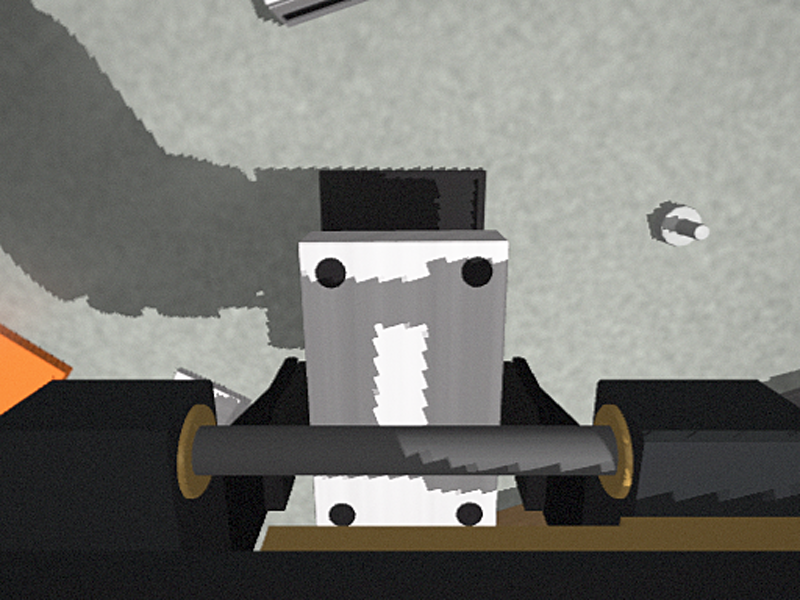

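The plate is level. The near nest edge runs (319,170)–(486,169), and I'm checking it against the planned centre.

```bash
python3 - <<'E'
from h import *
W=dict(np.load("w10.npz"))
e=unproj(W,np.array([(319,170),(486,169)])*.64-.18,.008);print(e)
t,p,R,s=toolinfo()
m=e.mean(0); d=e[1]-e[0]; print(np.linalg.norm(d),np.degrees(np.arctan2(d[1],d[0])))
n=np.array([-d[1],d[0],0])/np.linalg.norm(d)
for sg in(1,-1): print(m+sg*n*.063)
E
```

```text
[[ 0.57749295 -0.1624484   0.008     ]
 [ 0.60611122 -0.08187626  0.008     ]]
0.08550365397842749 70.44556128039227
[ 0.53243568 -0.10107608  0.008     ]
[ 0.65116849 -0.14324857  0.008     ]
```

Request:
{"name": "carry_out", "arguments": {
  "commands": [
    {"tx": 0.001, "ty": 0.001, "tz": 0.03, "rx": 0.0, "ry": 0.0, "rz": 0.0, "jaw": 0.55},
    {"tx": 0.001, "ty": 0.001, "tz": 0.065, "rx": 0.0, "ry": 0.0, "rz": 0.0, "jaw": 0.55},
    {"tx": 0.001, "ty": 0.001, "tz": 0.095, "rx": 0.0, "ry": 0.0, "rz": 0.0, "jaw": 0.55},
    {"tx": 0.001, "ty": 0.001, "tz": 0.11, "rx": 0.0, "ry": 0.0, "rz": 0.0, "jaw": 0.55},
    {"tx": 0.001, "ty": 0.001, "tz": 0.115, "rx": 0.0, "ry": 0.0, "rz": 0.0, "jaw": 0.55},
    {"tx": 0.001, "ty": 0.001, "tz": 0.115, "rx": 0.0, "ry": 0.0, "rz": 0.0, "jaw": 0.55},
    {"tx": 0.001, "ty": 0.001, "tz": 0.115, "rx": 0.0, "ry": 0.0, "rz": 0.0, "jaw": 0.55}
  ]
}}

```text
time: 19.08
position: [0.6531, -0.1401, 0.0159]
tool_rot: [0.545, 3.092, -0.0]
ft_force: [0.3, -0.3, -2.5]
grip_width: 0.686
```

Request:
{"name": "carry_out", "arguments": {
  "commands": [
    {"tx": 0.0, "ty": -0.001, "tz": 0.001, "rx": 0.0, "ry": 0.0, "rz": 0.0, "jaw": 0.55},
    {"tx": 0.0, "ty": -0.001, "tz": 0.003, "rx": 0.0, "ry": 0.0, "rz": 0.0, "jaw": 0.55},
    {"tx": 0.0, "ty": -0.001, "tz": 0.003, "rx": 0.0, "ry": 0.0, "rz": 0.0, "jaw": 0.55}
  ]
}}

```text
time: 19.45
position: [0.6516, -0.1412, 0.0114]
tool_rot: [-0.545, -3.094, 0.0]
ft_force: [1.0, 0.2, -3.2]
grip_width: 0.685
```

Request:
{"name": "carry_out", "arguments": {
  "commands": [
    {"tx": 0.0, "ty": 0.0, "tz": 0.0005, "rx": 0.0, "ry": 0.0, "rz": 0.0, "jaw": 0.55},
    {"tx": 0.0, "ty": 0.0, "tz": 0.0005, "rx": 0.0, "ry": 0.0, "rz": 0.0, "jaw": 0.7},
    {"tx": 0.0, "ty": 0.0, "tz": 0.0005, "rx": 0.0, "ry": 0.0, "rz": 0.0, "jaw": 0.75},
    {"tx": 0.0, "ty": 0.0, "tz": 0.0, "rx": 0.0, "ry": 0.0, "rz": 0.0, "jaw": 0.9},
    {"tx": 0.0, "ty": 0.0, "tz": 0.0, "rx": 0.0, "ry": 0.0, "rz": 0.0, "jaw": 1.0},
    {"tx": 0.0, "ty": 0.0, "tz": -0.03, "rx": 0.0, "ry": 0.0, "rz": 0.0, "jaw": 1.0},
    {"tx": 0.0, "ty": 0.0, "tz": -0.08, "rx": 0.0, "ry": 0.0, "rz": 0.0, "jaw": 1.0},
    {"tx": 0.0, "ty": 0.0, "tz": -0.14, "rx": 0.0, "ry": 0.0, "rz": 0.0, "jaw": 1.0},
    {"tx": 0.0, "ty": 0.0, "tz": -0.18, "rx": 0.0, "ry": 0.0, "rz": 0.0, "jaw": 1.0},
    {"tx": 0.0, "ty": 0.0, "tz": -0.18, "rx": 0.0, "ry": 0.0, "rz": 0.0, "jaw": 1.0}
  ]
}}

```text
time: 20.7
position: [0.6541, -0.1407, 0.1961]
tool_rot: [0.544, 3.087, -0.001]
ft_force: [0.4, 0.2, 0.1]
grip_width: 1.002
```

```bash
python3 - <<'E'
from h import *
wshot("w11")
plan([.495,.103,.17],-3)
E
```

```text
t 20.75 pos [ 0.6527 -0.1409  0.1934] yaw jaw 70.0 tilt 0.19 q [ 0.8   0.51 -0.89  1.42  0.4   1.39  1.13]
SHIFT [0.2316 0.1753 0.0226] TURN [0.0022 0.0029 1.2745] rows 4.6618141758361755 6.824411777022162 grip 1.002169243516988 F [ 0.6  1.  -0.1]
```

View pics/w11.png

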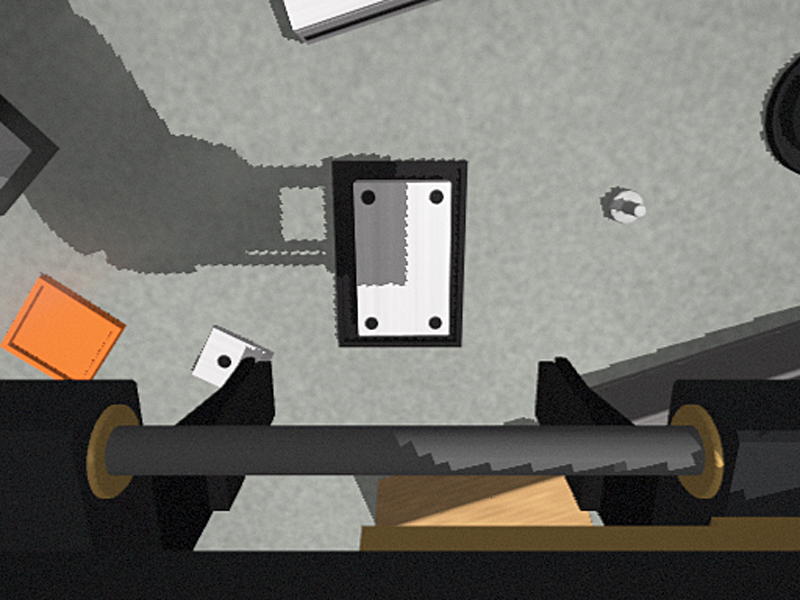

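The plate lies flat inside its nest: plate (354..451, 180..336), nest (332..467, 160..346). Now the stop.

Request:
{"name": "carry_out", "arguments": {
  "commands": [
    {"tx": 0.02, "ty": 0.015, "tz": 0.005, "rx": 0.0, "ry": 0.0, "rz": 0.12, "jaw": 1.0},
    {"tx": 0.045, "ty": 0.034, "tz": 0.01, "rx": 0.0, "ry": 0.0, "rz": 0.28, "jaw": 1.0},
    {"tx": 0.075, "ty": 0.057, "tz": 0.015, "rx": 0.0, "ry": 0.0, "rz": 0.44, "jaw": 1.0},
    {"tx": 0.105, "ty": 0.08, "tz": 0.02, "rx": 0.0, "ry": 0.0, "rz": 0.6, "jaw": 1.0},
    {"tx": 0.135, "ty": 0.102, "tz": 0.022, "rx": 0.0, "ry": 0.0, "rz": 0.76, "jaw": 1.0},
    {"tx": 0.165, "ty": 0.125, "tz": 0.022, "rx": 0.0, "ry": 0.0, "rz": 0.92, "jaw": 1.0},
    {"tx": 0.195, "ty": 0.148, "tz": 0.022, "rx": 0.0, "ry": 0.0, "rz": 1.08, "jaw": 1.0},
    {"tx": 0.22, "ty": 0.167, "tz": 0.022, "rx": 0.0, "ry": 0.0, "rz": 1.2, "jaw": 1.0},
    {"tx": 0.232, "ty": 0.175, "tz": 0.022, "rx": 0.0, "ry": 0.0, "rz": 1.275, "jaw": 1.0},
    {"tx": 0.232, "ty": 0.175, "tz": 0.022, "rx": 0.0, "ry": 0.0, "rz": 1.275, "jaw": 1.0},
    {"tx": 0.232, "ty": 0.175, "tz": 0.022, "rx": 0.0, "ry": 0.0, "rz": 1.275, "jaw": 1.0}
  ]
}}

```text
time: 22.12
position: [0.4935, 0.1016, 0.1688]
tool_rot: [-2.279, -2.162, 0.002]
ft_force: [-0.5, 0.6, 0.4]
grip_width: 1.003
```

```bash
python3 - <<'E'
from h import *
wshot("w12")
plan([.495,.103,.053],-3)
im=get_image("top");cv2.imwrite("pics/t12raw.png",im[:,:,::-1])
c=im[130:260,130:390,::-1];cv2.imwrite("pics/t12.png",cv2.resize(c,None,fx=3,fy=3,interpolation=cv2.INTER_CUBIC))
E
```

```text
t 22.18 pos [0.4937 0.1016 0.1689] yaw jaw -3.1 tilt 0.05 q [ 0.59  0.11 -0.88  1.85  0.09  1.22 -0.38]
SHIFT [0.0015 0.0013 0.1159] TURN [-0.0009  0.0001 -0.0013] rows 1.8550959227599908 0.008352539419460094 grip 0.998323918854536 F [-0.1  0.  -0.4]
```

View pics/w12.png

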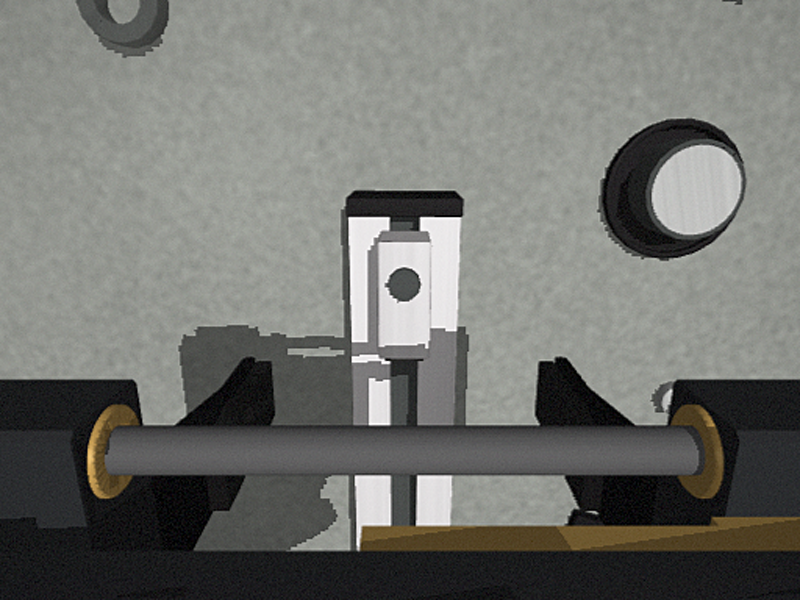

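View pics/t12.png

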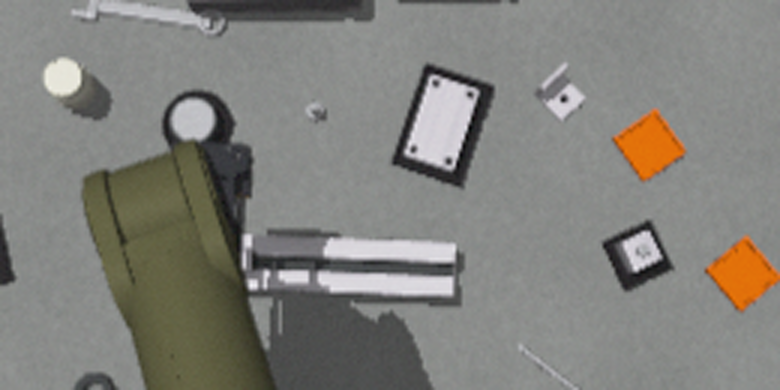

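The stop's body top spans (378,241)–(430,347), with the screw at (404,284). Slot and rail edges are clearly visible.

```bash
python3 - <<'E'
from h import *
W=dict(np.load("w12.npz"))
g=lambda p,z:np.round(unproj(W,np.array(p)*.64-.18,z)*1000,1)
c=g([(378,241),(431,240),(429,346),(380,348)],.08);print(c.tolist(),c.mean(0)); print("screw",g([(404,284)],.085))
L=g([(348,217),(355,550)],.045);Rr=g([(463,217),(452,550)],.045);print(L.tolist(),Rr.tolist())
m=(L+Rr)/2;d=m[1]-m[0];print(m,np.degrees(np.arctan2(d[1],d[0])))
s=g([(391,360),(416,360),(391,520),(416,520)],.045); m=(s[:2].mean(0),s[2:].mean(0)); d=m[1]-m[0]; print("slot",m,np.degrees(np.arctan2(d[1],d[0])))
T=camera_info("top"); h=lambda p,z:unproj(T,(np.array(p)+.5)/3-.5+130,z)*1000
print("open end mid (top)",h([(456,241),(456,297),(456,265)],.045))
E
```

```text
[[483.0, 134.7, 80.0], [507.9, 133.9, 80.0], [504.9, 80.5, 80.0], [480.3, 80.7, 80.0]] [494.025 107.45   80.   ]
screw [[494.2 114.4  85. ]]
[[465.8, 142.2, 45.0], [452.6, -71.0, 45.0]] [[526.7, 139.0, 45.0], [515.0, -74.2, 45.0]]
[[496.25 140.6   45.  ]
 [483.8  -72.6   45.  ]] -93.3420416049401
slot (array([490.85,  59.  ,  45.  ]), array([485.05, -49.7 ,  45.  ])) -93.0542841263854
open end mid (top) [[ 512.86275535 -151.36399151   45.        ]
 [ 450.23210852 -149.67217313   45.        ]
 [ 485.93557268 -150.63661754   45.        ]]
```

Request:
{"name": "carry_out", "arguments": {
  "commands": [
    {"tx": 0.002, "ty": 0.0, "tz": 0.05, "rx": 0.0, "ry": 0.0, "rz": 0.0, "jaw": 1.0},
    {"tx": 0.002, "ty": 0.0, "tz": 0.09, "rx": 0.0, "ry": 0.0, "rz": 0.0, "jaw": 1.0},
    {"tx": 0.002, "ty": 0.0, "tz": 0.108, "rx": 0.0, "ry": 0.0, "rz": 0.0, "jaw": 1.0},
    {"tx": 0.002, "ty": 0.0, "tz": 0.115, "rx": 0.0, "ry": 0.0, "rz": 0.0, "jaw": 1.0},
    {"tx": 0.002, "ty": 0.0, "tz": 0.115, "rx": 0.0, "ry": 0.0, "rz": 0.0, "jaw": 1.0},
    {"tx": 0.002, "ty": 0.0, "tz": 0.115, "rx": 0.0, "ry": 0.0, "rz": 0.0, "jaw": 1.0}
  ]
}}

```text
time: 22.98
position: [0.4948, 0.1049, 0.0558]
tool_rot: [2.278, 2.161, 0.003]
ft_force: [-0.1, 0.9, -0.4]
grip_width: 1.001
```

```bash
python3 - <<'E'
from h import *
plan([.4941,.1035,.053],-3.1)
E
```

```text
t 22.98 pos [0.4948 0.1049 0.0558] yaw jaw -3.0 tilt 0.14 q [ 0.51  0.27 -0.85  1.97  0.24  1.01 -0.51]
SHIFT [-0.0015 -0.0006  0.0028] TURN [ 0.0024 -0.0001  0.0011] rows 0.05206930158019976 0.014189901831169967 grip 1.000713787711311 F [-0.1  0.9 -0.4]
```

Request:
{"name": "carry_out", "arguments": {
  "commands": [
    {"tx": 0.0, "ty": 0.0, "tz": 0.0015, "rx": 0.0, "ry": 0.0, "rz": 0.0, "jaw": 0.6},
    {"tx": 0.0, "ty": 0.0, "tz": 0.0015, "rx": 0.0, "ry": 0.0, "rz": 0.0, "jaw": 0.4},
    {"tx": 0.0, "ty": 0.0, "tz": 0.0015, "rx": 0.0, "ry": 0.0, "rz": 0.0, "jaw": 0.33},
    {"tx": 0.0, "ty": 0.0, "tz": 0.0015, "rx": 0.0, "ry": 0.0, "rz": 0.0, "jaw": 0.2},
    {"tx": 0.0, "ty": 0.0, "tz": 0.0015, "rx": 0.0, "ry": 0.0, "rz": 0.0, "jaw": 0.2},
    {"tx": 0.0, "ty": 0.0, "tz": 0.0015, "rx": 0.0, "ry": 0.0, "rz": 0.0, "jaw": 0.2},
    {"tx": 0.0, "ty": 0.0, "tz": 0.0015, "rx": 0.0, "ry": 0.0, "rz": 0.0, "jaw": 0.2}
  ],
  "grip_force": 30
}}

```text
time: 23.85
position: [0.4936, 0.1047, 0.053]
tool_rot: [-2.279, -2.162, 0.0]
ft_force: [0.5, 0.0, -1.1]
grip_width: 0.294
```

```bash
python3 - <<'E'
from h import *
plan([.4941-.0541*.295,.1035-.9985*.295,.054],-3.1)
E
```

```text
t 23.85 pos [0.4936 0.1047 0.053 ] yaw jaw -3.0 tilt 0.01 q [ 0.51  0.27 -0.85  1.97  0.24  1.   -0.51]
SHIFT [-0.2962  0.0003 -0.001 ] TURN [-0.0002  0.0001  0.0011] rows 4.738864028744846 0.006109217851671308 grip 0.29397550133003847 F [ 0.5  0.  -1.1]
```

Request:
{"name": "carry_out", "arguments": {
  "commands": [
    {"tx": 0.0, "ty": 0.0, "tz": -0.001, "rx": 0.0, "ry": 0.0, "rz": 0.0, "jaw": 0.2},
    {"tx": -0.006, "ty": 0.0, "tz": -0.001, "rx": 0.0, "ry": 0.0, "rz": 0.0, "jaw": 0.2},
    {"tx": -0.018, "ty": 0.0, "tz": -0.001, "rx": 0.0, "ry": 0.0, "rz": 0.0, "jaw": 0.2},
    {"tx": -0.035, "ty": 0.0, "tz": -0.001, "rx": 0.0, "ry": 0.0, "rz": 0.0, "jaw": 0.2},
    {"tx": -0.052, "ty": 0.0, "tz": -0.001, "rx": 0.0, "ry": 0.0, "rz": 0.0, "jaw": 0.2},
    {"tx": -0.069, "ty": 0.0, "tz": -0.001, "rx": 0.0, "ry": 0.0, "rz": 0.0, "jaw": 0.2},
    {"tx": -0.085, "ty": 0.0, "tz": -0.001, "rx": 0.0, "ry": 0.0, "rz": 0.0, "jaw": 0.2},
    {"tx": -0.095, "ty": 0.0, "tz": -0.001, "rx": 0.0, "ry": 0.0, "rz": 0.0, "jaw": 0.2},
    {"tx": -0.1, "ty": 0.0, "tz": -0.001, "rx": 0.0, "ry": 0.0, "rz": 0.0, "jaw": 0.2},
    {"tx": -0.1, "ty": 0.0, "tz": -0.001, "rx": 0.0, "ry": 0.0, "rz": 0.0, "jaw": 0.2}
  ]
}}

```text
time: 25.1
position: [0.4883, 0.0047, 0.054]
tool_rot: [2.28, 2.161, 0.0]
ft_force: [0.2, -0.1, -1.8]
grip_width: 0.298
```

```bash
python3 - <<'E'
from h import *
plan([.4941-.0541*.295,.1035-.9985*.295,.054],-3.1)
E
```

```text
t 25.1 pos [0.4883 0.0047 0.054 ] yaw jaw -3.1 tilt 0.0 q [ 0.69  0.22 -0.81  2.01  0.19  0.99 -0.27]
SHIFT [-0.1961  0.0003  0.    ] TURN [0.     0.     0.0007] rows 3.136837161665301 0.004021071888447517 grip 0.29791361105024966 F [ 0.2 -0.1 -1.8]
```

Sliding freely, with sideways forces near zero. Continuing.

Request:
{"name": "carry_out", "arguments": {
  "commands": [
    {"tx": -0.008, "ty": 0.0, "tz": 0.0, "rx": 0.0, "ry": 0.0, "rz": 0.0, "jaw": 0.2},
    {"tx": -0.024, "ty": 0.0, "tz": 0.0, "rx": 0.0, "ry": 0.0, "rz": 0.0, "jaw": 0.2},
    {"tx": -0.042, "ty": 0.0, "tz": 0.0, "rx": 0.0, "ry": 0.0, "rz": 0.0, "jaw": 0.2},
    {"tx": -0.06, "ty": 0.0, "tz": 0.0, "rx": 0.0, "ry": 0.0, "rz": 0.0, "jaw": 0.2},
    {"tx": -0.078, "ty": 0.0, "tz": 0.0, "rx": 0.0, "ry": 0.0, "rz": 0.0, "jaw": 0.2},
    {"tx": -0.096, "ty": 0.0, "tz": 0.0, "rx": 0.0, "ry": 0.0, "rz": 0.0, "jaw": 0.2},
    {"tx": -0.114, "ty": 0.0, "tz": 0.0, "rx": 0.0, "ry": 0.0, "rz": 0.0, "jaw": 0.2},
    {"tx": -0.132, "ty": 0.0, "tz": 0.0, "rx": 0.0, "ry": 0.0, "rz": 0.0, "jaw": 0.2},
    {"tx": -0.15, "ty": 0.0, "tz": 0.0, "rx": 0.0, "ry": 0.0, "rz": 0.0, "jaw": 0.2},
    {"tx": -0.168, "ty": 0.0, "tz": 0.0, "rx": 0.0, "ry": 0.0, "rz": 0.0, "jaw": 0.2},
    {"tx": -0.184, "ty": 0.0, "tz": 0.0, "rx": 0.0, "ry": 0.0, "rz": 0.0, "jaw": 0.2},
    {"tx": -0.196, "ty": 0.0, "tz": 0.0, "rx": 0.0, "ry": 0.0, "rz": 0.0, "jaw": 0.2}
  ]
}}

```text
time: 26.6
position: [0.4779, -0.192, 0.054]
tool_rot: [-2.28, -2.161, 0.0]
ft_force: [0.8, -0.1, -2.4]
grip_width: 0.298
```

```bash
python3 - <<'E'
from h import *
wshot("w13")
plan([.4941-.0541*.295,.1035-.9985*.295,.054],-3.1)
im=get_image("top");cv2.imwrite("pics/t13raw.png",im[:,:,::-1])
c=im[180:260,180:330,::-1];cv2.imwrite("pics/t13.png",cv2.resize(c,None,fx=5,fy=5,interpolation=cv2.INTER_CUBIC))
im=get_image("scene");cv2.imwrite("pics/s13.png",cv2.resize(im[110:270,200:360,::-1],None,fx=3.6,fy=3.6,interpolation=cv2.INTER_CUBIC))
E
```

```text
t 26.65 pos [ 0.4777 -0.1938  0.054 ] yaw jaw -3.2 tilt 0.06 q [ 0.95  0.26 -0.68  1.95  0.19  1.    0.13]
SHIFT [0.0028 0.0003 0.    ] TURN [ 0.0001  0.0011 -0.0012] rows 0.04482193003351034 0.008794324674951354 grip 0.29482284403019215 F [-0.8 -2.4 -2.7]
```

View pics/w13.png

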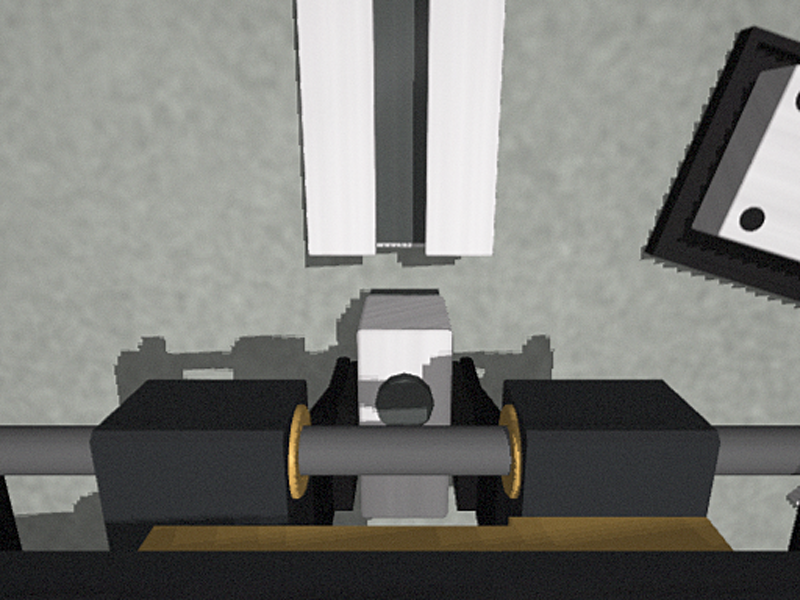

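View pics/t13.png

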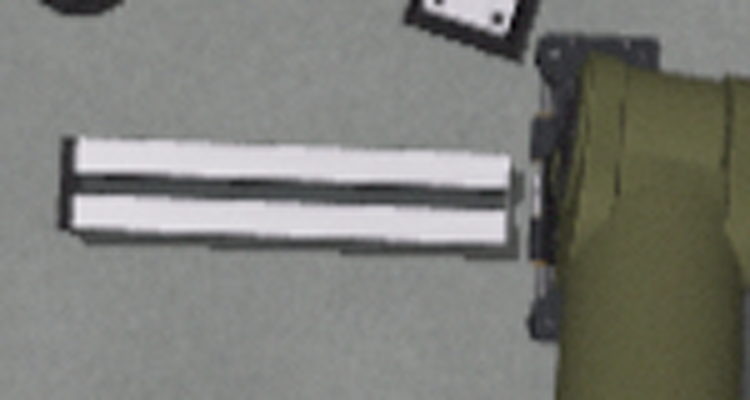

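View pics/s13.png

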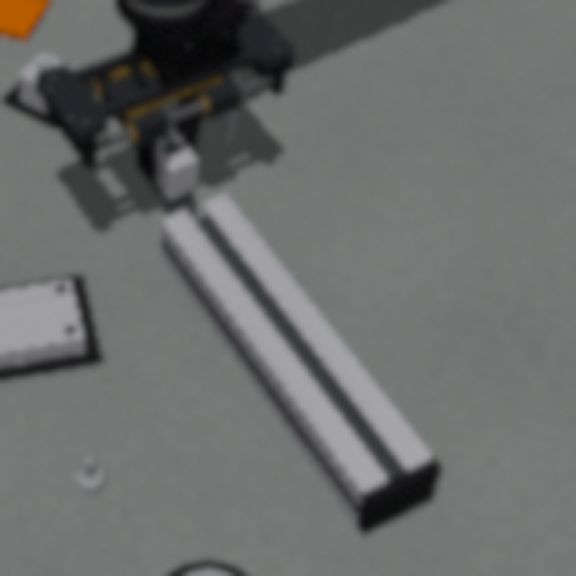

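The stop is clear of the rail end. Rail end row is 256 and the foot edge is at 290 in the wrist view, and the stop is upright and still at slot height. Lifting, then traversing to the small oblong nest.

```bash
python3 - <<'E'
from h import *
plan([.514,.3885,.15],104)
E
```

```text
t 26.75 pos [ 0.4779 -0.1913  0.054 ] yaw jaw -3.1 tilt 0.02 q [ 0.95  0.26 -0.68  1.95  0.19  1.    0.12]
SHIFT [ 0.5809  0.0047 -0.0959] TURN [-3.0000e-04 -2.0000e-04  1.2724e+00] rows 9.420535479578959 6.8133507244864955 grip 0.3011940818079329 F [ 0.2  0.7 -1.5]
```

Request:
{"name": "carry_out", "arguments": {
  "commands": [
    {"tx": 0.0, "ty": 0.0, "tz": -0.01, "rx": 0.0, "ry": 0.0, "rz": 0.0, "jaw": 0.2},
    {"tx": 0.0, "ty": 0.0, "tz": -0.03, "rx": 0.0, "ry": 0.0, "rz": 0.0, "jaw": 0.2},
    {"tx": 0.0, "ty": 0.0, "tz": -0.06, "rx": 0.0, "ry": 0.0, "rz": 0.0, "jaw": 0.2},
    {"tx": 0.01, "ty": 0.0, "tz": -0.085, "rx": 0.0, "ry": 0.0, "rz": -0.04, "jaw": 0.2},
    {"tx": 0.03, "ty": 0.0, "tz": -0.096, "rx": 0.0, "ry": 0.0, "rz": -0.12, "jaw": 0.2},
    {"tx": 0.06, "ty": 0.0, "tz": -0.096, "rx": 0.0, "ry": 0.0, "rz": -0.24, "jaw": 0.2},
    {"tx": 0.1, "ty": 0.001, "tz": -0.096, "rx": 0.0, "ry": 0.0, "rz": -0.37, "jaw": 0.2},
    {"tx": 0.14, "ty": 0.001, "tz": -0.096, "rx": 0.0, "ry": 0.0, "rz": -0.5, "jaw": 0.2},
    {"tx": 0.18, "ty": 0.001, "tz": -0.096, "rx": 0.0, "ry": 0.0, "rz": -0.63, "jaw": 0.2},
    {"tx": 0.22, "ty": 0.002, "tz": -0.096, "rx": 0.0, "ry": 0.0, "rz": -0.76, "jaw": 0.2},
    {"tx": 0.25, "ty": 0.002, "tz": -0.096, "rx": 0.0, "ry": 0.0, "rz": -0.85, "jaw": 0.2},
    {"tx": 0.27, "ty": 0.002, "tz": -0.096, "rx": 0.0, "ry": 0.0, "rz": -0.9, "jaw": 0.2}
  ]
}}

```text
time: 28.25
position: [0.494, 0.0811, 0.1507]
tool_rot: [1.105, 2.94, -0.0]
ft_force: [-0.1, 0.3, -2.9]
grip_width: 0.298
```

```bash
python3 - <<'E'
from h import *
plan([.514,.3885,.15],104)
E
```

```text
t 28.25 pos [0.494  0.0811 0.1507] yaw jaw 48.8 tilt 0.05 q [ 0.72  0.14 -0.99  1.88  0.13  1.19  0.54]
SHIFT [0.1874 0.2445 0.0006] TURN [-2.000e-04  9.000e-04 -9.633e-01] rows 4.928515524104762 5.158053331002777 grip 0.2982634805360403 F [-0.1  0.3 -2.9]
```

Request:
{"name": "carry_out", "arguments": {
  "commands": [
    {"tx": 0.01, "ty": 0.013, "tz": 0.0, "rx": 0.0, "ry": 0.0, "rz": -0.06, "jaw": 0.2},
    {"tx": 0.03, "ty": 0.039, "tz": 0.0, "rx": 0.0, "ry": 0.0, "rz": -0.16, "jaw": 0.2},
    {"tx": 0.055, "ty": 0.072, "tz": 0.0, "rx": 0.0, "ry": 0.0, "rz": -0.28, "jaw": 0.2},
    {"tx": 0.08, "ty": 0.104, "tz": 0.0, "rx": 0.0, "ry": 0.0, "rz": -0.41, "jaw": 0.2},
    {"tx": 0.105, "ty": 0.137, "tz": 0.0, "rx": 0.0, "ry": 0.0, "rz": -0.54, "jaw": 0.2},
    {"tx": 0.13, "ty": 0.17, "tz": 0.0, "rx": 0.0, "ry": 0.0, "rz": -0.67, "jaw": 0.2},
    {"tx": 0.155, "ty": 0.202, "tz": 0.0, "rx": 0.0, "ry": 0.0, "rz": -0.8, "jaw": 0.2},
    {"tx": 0.175, "ty": 0.228, "tz": 0.0, "rx": 0.0, "ry": 0.0, "rz": -0.9, "jaw": 0.2},
    {"tx": 0.187, "ty": 0.244, "tz": 0.0, "rx": 0.0, "ry": 0.0, "rz": -0.963, "jaw": 0.2},
    {"tx": 0.187, "ty": 0.2445, "tz": 0.0, "rx": 0.0, "ry": 0.0, "rz": -0.963, "jaw": 0.2},
    {"tx": 0.187, "ty": 0.2445, "tz": 0.0, "rx": 0.0, "ry": 0.0, "rz": -0.963, "jaw": 0.2}
  ]
}}

```text
time: 29.62
position: [0.5167, 0.3843, 0.1495]
tool_rot: [0.372, -3.119, 0.002]
ft_force: [0.8, -0.1, -2.4]
grip_width: 0.297
```

```bash
python3 - <<'E'
from h import *
wshot("w14")
plan([.514,.3885,.028],104)
E
```

```text
t 29.68 pos [0.5168 0.384  0.1496] yaw jaw 103.6 tilt 0.09 q [ 0.1   0.59 -1.09  1.53  0.53  1.35  0.76]
SHIFT [0.0016 0.0052 0.1216] TURN [-0.0016 -0.0004 -0.0076] rows 1.9478953167710764 0.04159328364249317 grip 0.29719869239264407 F [ 0.7  0.4 -1.9]
```

View pics/w14.png

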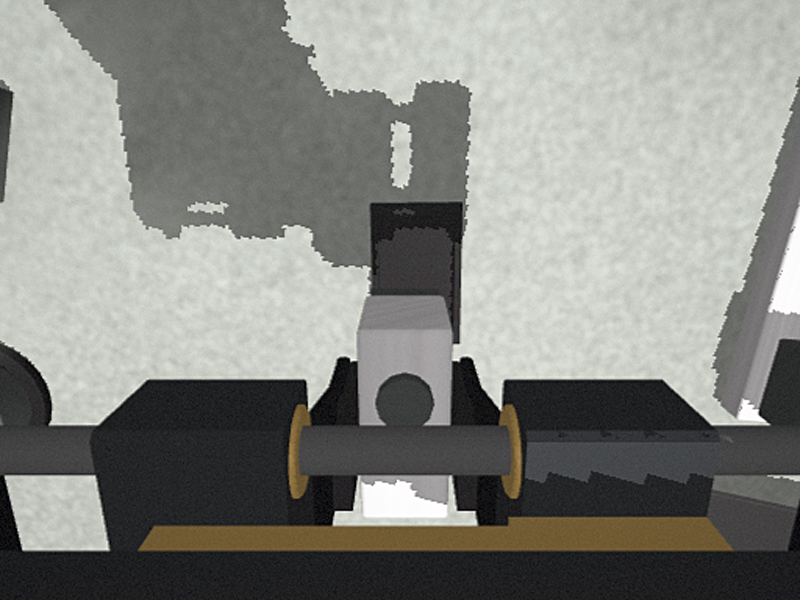

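```bash
python3 - <<'E'
from h import *
W=dict(np.load("w14.npz"))
e=unproj(W,np.array([(371,203),(462,203)])*.64-.18,.008)
m=e.mean(0); d=e[1]-e[0]; print(e,np.linalg.norm(d),np.degrees(np.arctan2(d[1],d[0])))
n=np.array([-d[1],d[0],0])/np.linalg.norm(d)
for sg in(1,-1): print(m+sg*n*.042)
plan([.514,.3885,.028],104)
E
```

```text
[[0.47720652 0.3543288  0.008     ]
 [0.46524065 0.40379724 0.008     ]] 0.050895074202372347 103.59802492109776
[0.43040088 0.36918846 0.008     ]
[0.51204629 0.38893758 0.008     ]
t 29.68 pos [0.5168 0.384  0.1496] yaw jaw 103.6 tilt 0.09 q [ 0.1   0.59 -1.09  1.53  0.53  1.35  0.76]
SHIFT [0.0016 0.0052 0.1216] TURN [-0.0016 -0.0004 -0.0076] rows 1.9478953167710764 0.04159328364249317 grip 0.29719869239264407 F [ 0.7  0.4 -1.9]
```

Request:
{"name": "carry_out", "arguments": {
  "commands": [
    {"tx": 0.002, "ty": 0.0055, "tz": 0.02, "rx": 0.0, "ry": 0.0, "rz": 0.0, "jaw": 0.2},
    {"tx": 0.004, "ty": 0.0055, "tz": 0.055, "rx": 0.0, "ry": 0.0, "rz": 0.0, "jaw": 0.2},
    {"tx": 0.004, "ty": 0.0055, "tz": 0.09, "rx": 0.0, "ry": 0.0, "rz": 0.0, "jaw": 0.2},
    {"tx": 0.004, "ty": 0.0055, "tz": 0.11, "rx": 0.0, "ry": 0.0, "rz": 0.0, "jaw": 0.2},
    {"tx": 0.004, "ty": 0.0055, "tz": 0.119, "rx": 0.0, "ry": 0.0, "rz": 0.0, "jaw": 0.2},
    {"tx": 0.004, "ty": 0.0055, "tz": 0.121, "rx": 0.0, "ry": 0.0, "rz": 0.0, "jaw": 0.2},
    {"tx": 0.004, "ty": 0.0055, "tz": 0.121, "rx": 0.0, "ry": 0.0, "rz": 0.0, "jaw": 0.2}
  ]
}}

```text
time: 30.55
position: [0.5114, 0.3907, 0.03]
tool_rot: [-0.374, 3.118, 0.001]
ft_force: [-0.2, 0.7, -2.4]
grip_width: 0.295
```

```bash
python3 - <<'E'
from h import *
plan([.512,.3885,.026],104)
E
```

```text
t 30.55 pos [0.5114 0.3907 0.03  ] yaw jaw 103.7 tilt 0.09 q [ 0.04  0.7  -1.01  1.64  0.63  1.16  0.69]
SHIFT [-0.0001 -0.0023  0.004 ] TURN [ 0.0007  0.0014 -0.0053] rows 0.0740053499306068 0.02948845141607182 grip 0.2949223721058574 F [-0.2  0.7 -2.4]
```

Request:
{"name": "carry_out", "arguments": {
  "commands": [
    {"tx": 0.0, "ty": -0.001, "tz": 0.001, "rx": 0.0, "ry": 0.0, "rz": 0.0, "jaw": 0.2},
    {"tx": 0.0, "ty": -0.001, "tz": 0.003, "rx": 0.0, "ry": 0.0, "rz": 0.0, "jaw": 0.2},
    {"tx": 0.0, "ty": -0.001, "tz": 0.003, "rx": 0.0, "ry": 0.0, "rz": 0.0, "jaw": 0.2}
  ]
}}

```text
time: 30.92
position: [0.5112, 0.3891, 0.0261]
tool_rot: [-0.375, 3.119, -0.0]
ft_force: [0.7, 0.1, -1.5]
grip_width: 0.294
```

Request:
{"name": "carry_out", "arguments": {
  "commands": [
    {"tx": 0.0, "ty": 0.0, "tz": 0.0005, "rx": 0.0, "ry": 0.0, "rz": 0.0, "jaw": 0.2},
    {"tx": 0.0, "ty": 0.0, "tz": 0.001, "rx": 0.0, "ry": 0.0, "rz": 0.0, "jaw": 0.2},
    {"tx": 0.0, "ty": 0.0, "tz": 0.001, "rx": 0.0, "ry": 0.0, "rz": 0.0, "jaw": 0.2}
  ]
}}

```text
time: 31.3
position: [0.5112, 0.3891, 0.0261]
tool_rot: [-0.375, 3.119, -0.001]
ft_force: [-1.3, -3.6, 5.6]
grip_width: 0.294
```

Floor contact (force up, no further descent). Releasing.

Request:
{"name": "carry_out", "arguments": {
  "commands": [
    {"tx": 0.0, "ty": 0.0, "tz": -0.001, "rx": 0.0, "ry": 0.0, "rz": 0.0, "jaw": 0.29},
    {"tx": 0.0, "ty": 0.0, "tz": -0.001, "rx": 0.0, "ry": 0.0, "rz": 0.0, "jaw": 0.38},
    {"tx": 0.0, "ty": 0.0, "tz": -0.001, "rx": 0.0, "ry": 0.0, "rz": 0.0, "jaw": 0.55},
    {"tx": 0.0, "ty": 0.0, "tz": -0.001, "rx": 0.0, "ry": 0.0, "rz": 0.0, "jaw": 0.8},
    {"tx": 0.0, "ty": 0.0, "tz": -0.005, "rx": 0.0, "ry": 0.0, "rz": 0.0, "jaw": 1.0},
    {"tx": 0.0, "ty": 0.0, "tz": -0.04, "rx": 0.0, "ry": 0.0, "rz": 0.0, "jaw": 1.0},
    {"tx": 0.0, "ty": 0.0, "tz": -0.09, "rx": 0.0, "ry": 0.0, "rz": 0.0, "jaw": 1.0},
    {"tx": 0.0, "ty": 0.0, "tz": -0.15, "rx": 0.0, "ry": 0.0, "rz": 0.0, "jaw": 1.0},
    {"tx": 0.0, "ty": 0.0, "tz": -0.19, "rx": 0.0, "ry": 0.0, "rz": 0.0, "jaw": 1.0},
    {"tx": 0.0, "ty": 0.0, "tz": -0.19, "rx": 0.0, "ry": 0.0, "rz": 0.0, "jaw": 1.0}
  ]
}}

```text
time: 32.55
position: [0.512, 0.3911, 0.2193]
tool_rot: [-0.374, 3.113, 0.005]
ft_force: [-1.1, 0.4, 0.1]
grip_width: 0.998
```

```bash
python3 - <<'E'
from h import *
wshot("w15")
plan([.512,.3885,.026],104)
im=get_image("scene");cv2.imwrite("pics/s15.png",cv2.resize(im[:,:,::-1],(800,600),interpolation=cv2.INTER_CUBIC))
im=get_image("top")[130:260,100:390,::-1];cv2.imwrite("pics/t15.png",cv2.resize(im,None,fx=2.7,fy=2.7,interpolation=cv2.INTER_CUBIC))
E
```

```text
t 32.6 pos [0.5115 0.3899 0.2168] yaw jaw 103.7 tilt 0.18 q [ 0.1   0.54 -1.13  1.45  0.49  1.45  0.79]
SHIFT [ 0.0004 -0.0017  0.1908] TURN [ 0.0009  0.003  -0.005 ] rows 3.052812662749612 0.03170719583710331 grip 0.998148720465677 F [ 0.4  0.4 -1.7]
```

View pics/w15.png

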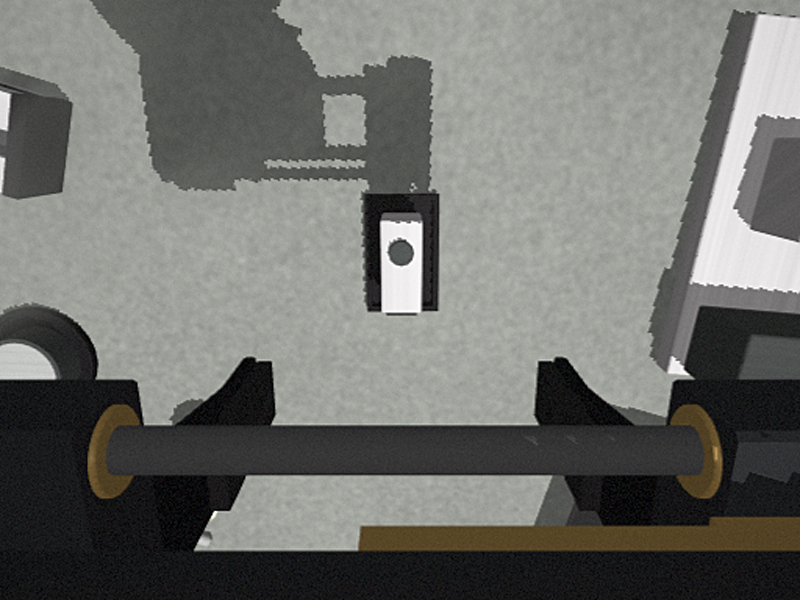

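View pics/s15.png

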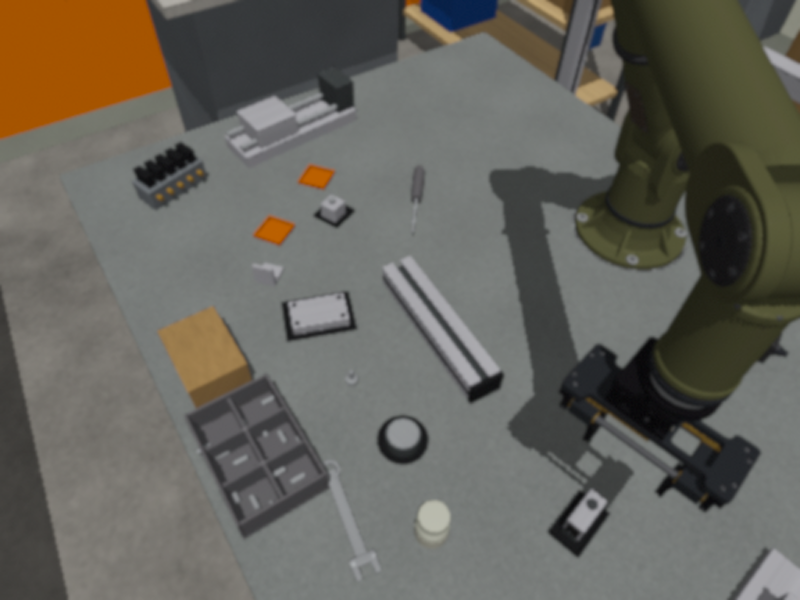

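View pics/t15.png

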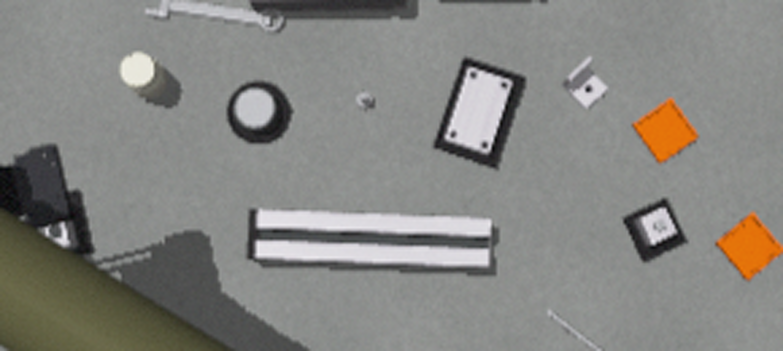

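All four are in their nests. One numeric check of part centre against nest centre before handing in.

```bash
python3 - <<'E'
from h import *
def u(n,p,z): return unproj(dict(np.load(n+".npz")),np.array(p)*.64-.18,z).mean(0)[:2]*1000
for nm,f,pp,pz,nn in [("stop","w15",[(381,221),(421,221),(422,313),(382,313)],.053,[(363,194),(439,194),(438,310),(366,310)]),
 ("plate","w11",[(354,181),(451,181),(449,336),(358,336)],.023,[(332,162),(467,160),(462,346),(340,346)]),
 ("disc","w8",[(400.5,281.5)],.029,[(399,273)]),
 ("head","w4",[(373,242),(432,242),(432,299),(375,299)],.037,[(350,214),(444,214),(442,306),(351,306)])]:
    a,b=u(f,pp,pz),u(f,nn,.008);print(nm,np.round(a,1),np.round(b,1),"d mm",round(np.linalg.norm(a-b),1))
E
```

```text
stop [511.4 388.6] [511.7 388.5] d mm 0.3
plate [ 650.7 -141.1] [ 650.9 -143.1] d mm 2.1
disc [657.1 145.1] [656.1 145.3] d mm 1.0
head [ 497.6 -362.1] [ 493.9 -364. ] d mm 4.2
```

```bash
python3 - <<'E'
from bench import ctrl
print(ctrl.close_job())
E
```

```text
the job is handed in; nothing more can be done
None
```

The fixture is stripped and handed in at about 33 s. The head, then the disc, then the plate went into their black nests. The stop was slid out of the rail's open end at slot height and stood on its foot in the small oblong nest.

**Last checks:** the pictures show all four parts upright and released in their nests, with the gripper about 0.19 m clear above the stop.
- **Part centre to nest centre, from the wrist pictures:** about 4 mm for the head, 1 mm for the disc, 2 mm for the plate and 0.3 mm for the stop; the limit is 14 mm.
- **Disagreements:** the cameras differed by up to about 3 mm on nest positions, worst at the head nest. The closed gripper read about 1 mm under the disc's nominal 56 mm, but the disc was held level.
- **Refused call:** the first move call was refused as "invalid input" and nothing moved. It went through once each row gave every value.

The hand-in gives no verdict, so I have none to report.

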